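Float the top-heavy check balance on its mark

TASK

Use the orange-knobbed trim lever of the laundry-room check balance, and nothing else of it, to raise the beam off its rest and float it with the red pointer inside the green clip on the dial for at least 6 seconds without a break. Then ease the beam back down onto the rest where it began and let go of the lever. The beam must not bang on either rest; do not touch the beam, pans or loads, do not shift the green clip, and leave the other things on the worktop where they are.

Things in the scene. Friction and masses are not known exactly. Their poses are not given: they have to be found in the camera images.
- balance: White two-pan check balance bolted down, base 200 x 300 x 24 mm; place and yaw vary. Origin: centre of the base underside; x along the shaft (away from the robot at yaw 0), y along the beam, z up. Shaft 150 mm above the worktop. Along x: orange-knobbed lever at -90 mm (robot's side, nothing else there), beam and pans at 0, pointer, dial and clip at +36 to +54 mm.
- pivot (a point): Point on the shaft axis in the beam's plane, 150 mm above the origin of the balance.
- pivot_lever (a point): Point on the shaft axis in the lever's plane (x = -90 mm).
- beam (a joint): Tilt of the beam in rad: 0 level, positive when the +y pan goes down and the pointer leans to the balance's +y. It starts lying on its rest at -0.35; the other rest is at +0.35. Very low friction: damping about 0.004 N m s/rad. See yoke for weight and inertia.
- lever (a joint): Angle of the trim lever relative to the beam in rad: 0 in line with the pointer, positive towards +y; travel -1.3 to 1.3. Same shaft as the beam, joined to it only by a soft torsion spring, about 0.12 N m/rad, damping 0.006 N m s/rad: it drives the beam with 0.12 * (this angle). The lever's angle from upright is beam + lever; lifting the beam off its rest takes about +0.1 to +0.6.
- knob (a point): Centre of the orange lever knob: a cylinder 30 mm in diameter, 44 mm long, lying along the shaft direction, 160 mm from the shaft axis (from pivot_lever). It moves on an arc in the balance's y-z plane. It can be pinched from above, fingers closing along the balance's y; it may turn in the grip. The lever weighs 40 g.
- pointer_tip (a point): Tip of the red pointer, which is fixed upright on the beam; 140 mm from the shaft axis, at x = +50 mm.
- clip_mid (a point): Middle of the green clip on the dial, 140 mm from the shaft axis, in the pointer's plane. The clip is a green arc just above the pointer's tip, 0.2 rad (29 mm) long; the pointer is inside it while its tip is within 14 mm (0.1 rad) of this point. Its place varies, -0.12 to +0.16 rad from upright, and is not to be changed.
- yoke: Beam with two 104 mm steel pans 380 mm apart, red pointer, tub, weights and bob: 1.06 kg, inertia about the shaft 0.0295 kg m2. Origin on the shaft. Top-heavy: gravity torque about +0.185 * sin(tilt) N m, +-20 percent by unit, plus unknown imbalance up to 0.025 N m. That beats the spring: with the lever still, the beam falls away from any balance, e-fold in 0.6 to 1.2 s. Not to be touched.
- tub: Blue tub of wash tablets with a white lid, 80 mm across, 74 mm high, seated firmly in the +y pan; origin at its underside.
- weights: Stack of steel and brass weights, 68 mm across, 56 mm high, seated firmly in the -y pan; origin at its underside.
- detergent: Loose blue bottle, 72 mm across, 190 mm high, origin at its underside. Leave alone.
- jar: Loose glass jar, 80 mm across, 110 mm high, origin at its underside. Leave alone.
- plant: Loose small plant in a white pot, 84 mm across, 125 mm high, origin at its underside. Leave alone.
- soap: Loose bar of yellow soap, 85 x 55 x 28 mm, origin at its underside. Leave alone.
- scoop_cup: Loose white measuring cup, 72 mm across, 70 mm high, origin at its underside. Leave alone.

How it is judged (in metres and radians):
On the way:
1. the red pointer stays inside the green clip for 6 s without a break (distance between pointer_tip and clip_mid below 0.014 m), for 6 s.
At the end, for the whole second after the job is handed in: after the pointer has floated inside the clip (tip within 14 mm of its middle) for 6 s, the beam is back on the rest where it began (tilt below -0.31 rad), still (under 0.1 rad/s), and the lever is released (value of joint beam below -0.31 rad and velocity of joint beam between -0.1 and 0.1 rad/s); the robot touches nothing.
It fails at once if the beam bangs on a rest (arrives faster than 0.5 rad/s) ((value of joint beam below -0.31 rad and velocity of joint beam below -0.5 rad/s) or (value of joint beam above 0.31 rad and velocity of joint beam above 0.5 rad/s)).
It fails at once if the robot pushes on the beam, pointer, pans or loads (contact force between any of the arm, the fingers and yoke above 0.5 N).
It fails at once if the green clip is shifted more than 8 mm (distance of clip_mid from where it was at the start of the episode above 0.008 m).
It fails at once if a thing standing on the worktop is moved more than 40 mm (distance of any of detergent, jar, plant, soap, scoop_cup from where it was at the start of the episode above 0.04 m).
It also fails if it takes over 72 s, if anything falls off the work surface, if the arm or the gripper's body presses on something with over 40 N, if the wrist force passes 120 N, or if a joint passes its speed limit or range.

ROBOT

A 6-joint arm with a two-finger parallel gripper is mounted at the origin on the work surface. World frame = base frame: x ahead of the robot, y to its left, z up, the work surface at z = 0. Lengths are in mm, angles in rad, forces in N, time in s.
With the tool pointing down it reaches from about 350 to 775 mm from the base axis. Payload 7.3 kg.
Tool frame: the origin (TCP) lies on the centre line of the jaws, within the pads' length; the fingertips stand 14 mm ahead of it and the grasp point (between the pads) lies 5 mm behind it; z points along the fingers, y is the line along which they close (so a half turn about z gives the same grasp; the last joint's range is limited). The gripper opens to 92 mm and grips with 3 to 60 N. Pads are 19 mm wide; open, the fingers measure 130 mm over their backs; the gripper's body (75 mm by 190 mm) begins 47 mm behind the grasp point.
Start: joints at [-0.146, 0.342, 1.524, -0, 1.275, -0.146], TCP at [525.018, 0.02, 240.741] pointing down, gripper open.
Joint ranges: [-2.53, 2.53], [-0.77, 2.02], [0.04, 2.7], [-1, 4.14], [0.28, 2.66], [-3.11, 3.11]. Speed limits (rad/s): [2.57, 2.57, 3.14, 3.14, 3.14, 3.14].

INTERFACE

Orientations are given as [roll, pitch, yaw] about the fixed x, y, z axes, in that order (R = Rz(yaw) Ry(pitch) Rx(roll)).
In Python, from plant import get_obs, capture, bot, spot_in, trace, pinpoint gives the robot as it stands.
- The arm moves only by the tool play_rows, never from a script. Its argument "rows" is a list of rows, each a list of 2 entries, a list of its own where there are three numbers: the shift along the world's x, y, z in units of 3 cm (1.0 is 3 cm), then the turn, a rotation vector about the world's x, y, z in units of 8 degrees (1.0 is 8 degrees). A call has 1 to 12 rows; each row shifts and turns the commanded pose from where the row before left it; what a row does not reach is not made up. A row lasts 1/8 s, in which the tool goes at most 62.5 mm and 10.7 degrees, less where a joint would pass 70% of its speed; a pose out of reach is approached as far as the arm can. A call with a number of a shift or a turn outside -1 to 1 is refused whole. A call with a gripper value outside its range is refused whole. "hand" is the opening, from -1 (shut) to 1 (fully open), set as the call begins (left out, the last holds). The fingers move at their own pace and stop on an object; the grip force is fixed at half the most. Time passes only in rows, so rows that do not move let the fingers close. It gives the time, the measured TCP pose, the force, the opening and the grip force at its end, in the units of the state.
- get_obs(): the state, without advancing time (a new reading comes with each control period).
- capture(name): name is "scene" or "side" or "wrist"; returns a dict with "frame" (400x640x3 uint8, red, green, blue), "fov_y" (degrees; the focal length in pixels is half the picture's height over the tangent of half this angle, whatever the lens; pixels are square), "cx", "cy" (the principal point, pixels), "rvec" (rotation vector, rad) and "tvec" (3), from world to camera coordinates, as OpenCV has them; the wrist camera has in their place "hand_eye" (4x4, takes a point from camera to tool coordinates, whose origin is the TCP and whose axes are the flange's). Camera axes: x right, y down, z forward; pixel columns grow to the right and rows downward; lengths in mm; the calibration is good to about 2 mm. A picture is of the moment at which its call begins: read the wrist's pose just before it. There is no depth.
- bot.close_job(): hands the job in; it is judged then, once.
Trained networks look in the newest picture that a camera, given by its name, has taken for a name from the list of things; names that differ only in an ending like _2 or _b are one class to them, and where a whole thing is asked for, a point or a joint stands for the part that bears it (a point fixed in the world has none). Each returns a list of dicts, best first, with "p" (0 to 1); they miss things now and then, are a little off and sometimes report something else, mostly with a low value. They report only what shows in the picture. A call takes as long as a camera call.
- spot_in(query, camera): "at" ([row, column] in pixels, amid what is visible of it).
- trace(query, camera): "mask" (400x640 bool, what is visible of it) and "at" ([row, column] in pixels, amid what is visible of it).
- pinpoint(query, camera): "at" ([row, column] in pixels: a listed point, or the origin of a listed thing).
The state is a dict: "time": time; "joint_positions": joint angles; "dq": joint speeds; "tau": joint torques, N m; "tool_pos": TCP position; "tcp_rot": TCP orientation; "contact_force": force on the tool from outside, world axes, zero at the start; "moment": the same for the moment, N m; "grip_width": finger opening in mm; "finger_force": force on a finger pad.
Only numpy, scipy, OpenCV 4.12 (cv2) and the standard library are available. Lean on these libraries where they do the work, as an engineer would, in place of code of your own. Each camera call takes 0.05 s, during which the arm holds its last target. There are 200 camera calls.

## Working session

There is one attempt and no reset: what is moved stays moved. The work goes in short steps, Python scripts to look and compute and a tool call to move; the robot and the scene stay as the last step left them, time stands still between calls to the robot, and variables do not carry over. Pictures are saved under pics/ and viewed, at most 10 in all, crops included, and the job is handed in when it is done.

Besides the shell and the picture viewer there is one more tool, called as a command line: name --argument value ..., lists and objects as JSON in quotes. play_rows: Moves the arm, as the interface text tells. Shifts and turns lie within -1 to 1; 1 stands for 3 cm of shift or 8 degrees of turn. Its arguments: {"type":"object","properties":{"rows":{"type":"array"},"hand":{"type":"number"}},"required":["rows"]}

```bash
ls; mkdir -p pics; cat > h.py <<'E'
import numpy as np, cv2
from plant import get_obs, capture, bot, spot_in, trace, pinpoint
def cam(c):
    f=c["frame"].shape[0]/2/np.tan(np.radians(c["fov_y"])/2)
    K=np.array([[f,0,c["cx"]],[0,f,c["cy"]],[0,0,1.]])
    R=cv2.Rodrigues(np.array(c["rvec"],float))[0]
    return K,R,np.array(c["tvec"],float).reshape(3,1)
def tri(c1,a1,c2,a2):
    P=[K@np.hstack([R,t]) for K,R,t in (cam(c1),cam(c2))]
    X=cv2.triangulatePoints(P[0],P[1],np.array(a1,float)[::-1].reshape(2,1),np.array(a2,float)[::-1].reshape(2,1))
    return (X[:3]/X[3]).ravel()
def proj(c,X):
    K,R,t=cam(c); p=K@(R@np.reshape(X,(3,1))+t); return (p[:2]/p[2]).ravel()[::-1]
def ray(c,at):
    K,R,t=cam(c); d=R.T@np.linalg.solve(K,[at[1],at[0],1]); return (-R.T@t).ravel(), d/np.linalg.norm(d)
E
python3 - <<'E'
from h import *
o=get_obs(); print(o)
C={n:capture(n) for n in("scene","side")}
for n in C: cv2.imwrite(f"pics/{n}0.png",C[n]["frame"][...,::-1]); print(n,C[n]["fov_y"],C[n]["rvec"],C[n]["tvec"])
for q in ["balance","pivot","pivot_lever","knob","pointer_tip","clip_mid","yoke","tub","weights","detergent","jar","plant","soap","scoop_cup"]:
    r=[pinpoint(q,n)[:1] for n in C]
    print(q,[(np.round(x[0]["at"],1).tolist(),round(x[0]["p"],2)) if x else None for x in r], np.round(tri(C["scene"],r[0][0]["at"],C["side"],r[1][0]["at"]),1) if r[0] and r[1] else "")
print(get_obs()["time"])
E
```

```text
pics
{'time': 0.0, 'joint_positions': array([-1.45981842e-01,  3.42718784e-01,  1.52500444e+00,  8.41377647e-07,
        1.27534559e+00, -1.46038467e-01]), 'dq': array([-0.00014499,  0.00101131,  0.00018876, -0.0017743 , -0.00161449,
        0.00012296]), 'tau': array([ 7.61924657e-04, -4.31245601e+01, -2.44219762e+01,  7.17750052e-02,
        5.59406646e-02, -1.04314388e-04]), 'tool_pos': array([5.24635492e+02, 8.56318407e-02, 2.40051357e+02]), 'tcp_rot': array([-3.14013232e+00, -2.15606846e-04,  1.57085255e+00]), 'contact_force': array([-0.24449736,  0.22335507,  0.59103382]), 'moment': array([-0.04073199, -0.0393514 , -0.02219926]), 'finger_force': 0.0, 'grip_width': 91.6267763776669}
scene 51.416631617102304 [ 1.8040178   1.97225606 -0.62689303] [  61.79490539 -321.97898536 1951.90940751]
side 57.5682599229255 [ 2.09230178 -0.05655252  0.05650764] [-516.06820151  189.36839385 1147.7666143 ]
balance [([248.8, 336.1], 0.82), ([246.4, 344.5], 0.69)] [617.3  75.5 -17. ]
pivot [([224.7, 337.6], 0.75), ([208.3, 352.3], 0.84)] [620.7  70.4 150.2]
pivot_lever [([207.2, 337.2], 0.86), ([176.2, 376.2], 0.71)] [663.   57.  291.7]
knob [([178.6, 315.5], 0.55), ([180.1, 326.2], 0.7)] [528.  -13.7 292.7]
pointer_tip [([219.3, 320.5], 0.64), ([175.0, 376.4], 0.71)] [681.4  18.1 288. ]
clip_mid [([215.2, 331.5], 0.61), ([170.2, 373.2], 0.61)] [672.1  50.  293.4]
yoke [([225.1, 335.9], 0.92), ([206.5, 351.2], 0.75)] [620.9  66.5 155. ]
tub [([223.8, 389.9], 0.89), ([168.3, 345.0], 0.66)] [624.9 251.2 202.2]
weights [([205.2, 191.4], 0.68), ([263.0, 357.3], 0.79)] [ 612.3 -406.3  276.4]
detergent [([187.2, 228.3], 0.85), None] 
jar [([206.8, 191.9], 0.57), None] 
plant [([220.4, 436.2], 0.63), ([210.0, 322.3], 0.52)] [513.9 447.6 -30.8]
soap [([258.6, 437.5], 0.66), ([206.8, 353.6], 0.67)] [662.3 445.2 -35.1]
scoop_cup [([249.4, 221.7], 0.95), ([206.7, 356.7], 0.68)] [ 722.9 -261.3  293.1]
1.5
```

View pictures.

View pics/scene0.png

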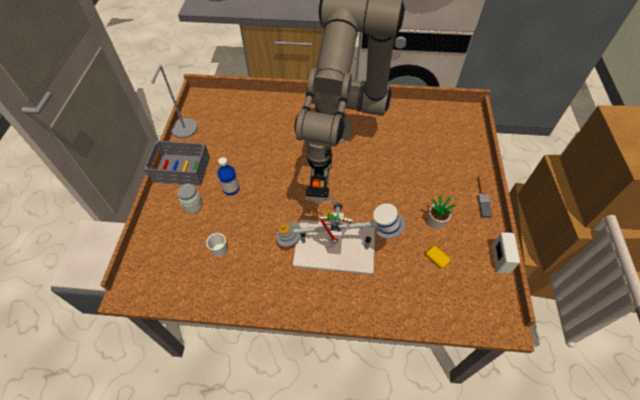

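View pics/side0.png

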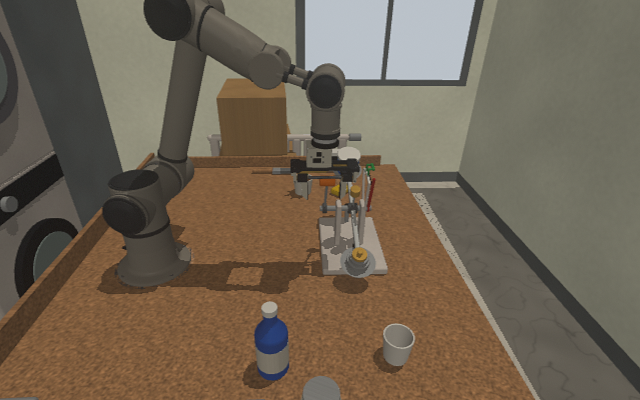

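```bash
python3 - <<'E'
from h import *
C={n:capture(n) for n in("scene","side","wrist")}
o=get_obs()
for n in("scene","side"):
    print(n,[proj(C[n],X).round(1).tolist() for X in ([525,0,226],[525,0,292],[528,-14,292],[527,70,150],[617,70,150])])
S=C["scene"]["frame"][150:280,260:420];D=C["side"]["frame"][130:280,270:430]
a=cv2.resize(S,None,fx=2.5,fy=2.5,interpolation=2);b=cv2.resize(D,(400,375),interpolation=2);
w=cv2.resize(C["wrist"]["frame"],(360,225))
im=np.zeros((600,800,3),np.uint8); im[:325,:400]=a; im[:375,400:]=b; im[375:,400:760]=w
cv2.imwrite("pics/c1.png",im[...,::-1])
for q in ["knob","pivot_lever","clip_mid"]: print(q,[ (np.round(x["at"],1).tolist(),round(x["p"],2)) for x in pinpoint(q,"wrist")])
print(C["wrist"]["hand_eye"])
E
```

```text
scene [[190.6, 319.2], [179.4, 319.1], [179.8, 314.9], [204.4, 338.3], [225.4, 336.7]]
side [[197.3, 322.8], [177.0, 323.4], [179.2, 324.8], [207.4, 321.3], [206.9, 349.2]]
knob []
pivot_lever [([122.4, 338.8], 0.7)]
clip_mid [([117.8, 404.7], 0.26)]
[[-1.28751317e-03 -9.54361799e-01 -2.98650129e-01  8.16762592e+01]
 [ 9.99999171e-01 -1.21823244e-03 -4.18140128e-04 -4.49581094e-02]
 [ 3.52316900e-05 -2.98650419e-01  9.54362576e-01 -1.44320539e+02]
 [ 0.00000000e+00  0.00000000e+00  0.00000000e+00  1.00000000e+00]]
```

View pics/c1.png

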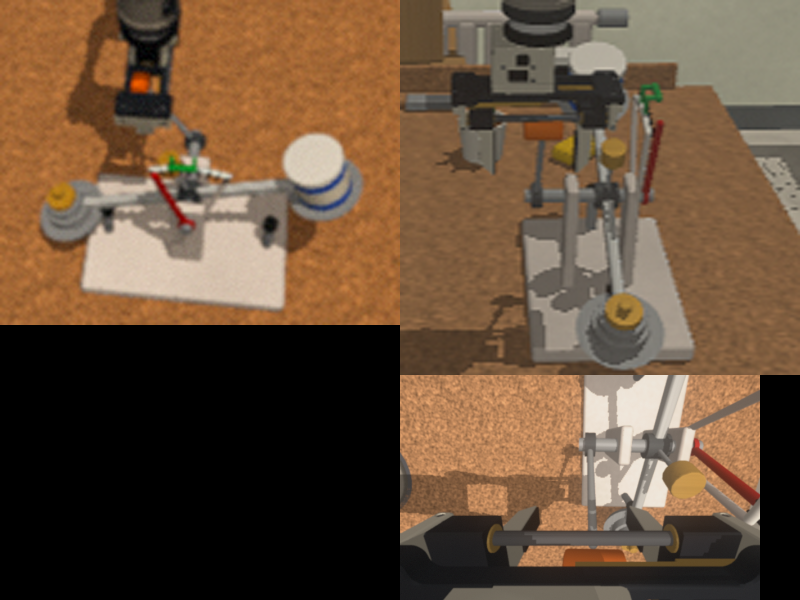

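play_rows --rows '[[[0,0,1],[0,0,0]],[[0,0,1],[0,0,0]],[[0,0,1],[0,0,0]],[[0,0,1],[0,0,0]],[[-1,0,0.5],[0,0,0]],[[-1,0,0],[0,0,0]]]' --hand 1

```text
time: 2.55
tool_pos: [464.8, -0.1, 376.8]
tcp_rot: [3.139, 0.0, 1.571]
contact_force: [-0.1, -0.5, -0.5]
grip_width: 91.9
finger_force: 0.0
```

```bash
python3 - <<'E'
from h import *
from scipy.spatial.transform import Rotation as Ro
o=get_obs()
C={n:capture(n) for n in("scene","side","wrist")}
K=None
T=Ro.from_euler("xyz",o["tcp_rot"]).as_matrix(); he=np.array(C["wrist"]["hand_eye"])
# world->camera for wrist
Rwc=T@he[:3,:3]; p=T@he[:3,3]+o["tool_pos"]
C["wrist"]["rvec"]=cv2.Rodrigues(Rwc.T)[0]; C["wrist"]["tvec"]=-Rwc.T@p
def multi(l):
    A=np.zeros((3,3));b=np.zeros(3)
    for n,a in l:
        s,d=ray(C[n],a); M=np.eye(3)-np.outer(d,d); A+=M;b+=M@s
    X=np.linalg.solve(A,b); return X,[np.round(proj(C[n],X)-a,1).tolist() for n,a in l]
for q in ["knob","pivot_lever","pivot","pointer_tip","clip_mid","balance","tub","weights"]:
    l=[]
    for n in C:
        r=pinpoint(q,n)
        if r: l.append((n,np.array(r[0]["at"]))); print("  ",n,np.round(r[0]["at"],1),round(r[0]["p"],2))
    if len(l)>1:
        X,e=multi(l); print(q,X.round(1),e)
print(o["tool_pos"],o["contact_force"],get_obs()["time"])
for n in C: cv2.imwrite(f"pics/{n}2.png",C[n]["frame"][...,::-1])
S=C["scene"]["frame"][150:280,260:420];D=C["side"]["frame"][130:280,270:430]
a=cv2.resize(S,None,fx=2.5,fy=2.5,interpolation=2);b=cv2.resize(D,(400,375),interpolation=2);
im=np.zeros((600,800,3),np.uint8); im[:325,:400]=a; im[:375,400:]=b; im[375:,400:760]=cv2.resize(C["wrist"]["frame"],(360,225))
cv2.imwrite("pics/c2.png",im[...,::-1])
E
```

```text
scene [189.  229.1] 0.72
   side [177.7 325.4] 0.71
   wrist [226.  406.6] 0.93
knob [ 558.  -147.4  308.2] [[-7.7, 45.3], [19.3, 15.8], [140.1, 19.6]]
   scene [209.7 337.8] 0.71
   side [206.7 325.2] 0.62
   wrist [115.1 384.3] 0.76
pivot_lever [541.4  71.4 146.4] [[-1.5, 0.6], [1.3, 0.5], [-0.6, 2.7]]
   scene [222.9 338.3] 0.84
   side [207.5 350.2] 0.79
   wrist [118.  457.4] 0.66
pivot [618.2  69.5 156. ] [[1.9, -1.7], [-2.2, -0.5], [-1.7, -4.5]]
   scene [218.8 319.8] 0.82
   side [176.8 373.7] 0.79
   wrist [189. 574.] 0.77
pointer_tip [674.6  15.3 282.5] [[-0.3, -0.0], [0.2, 0.3], [-0.8, 0.3]]
   scene [215.3 334.2] 0.54
   side [170.3 371. ] 0.63
   wrist [137.  598.9] 0.72
clip_mid [670.9  58.3 291. ] [[1.8, -1.0], [-2.1, -0.8], [0.3, -6.4]]
   scene [251.  336.9] 0.87
   side [167.4 344.3] 0.72
   wrist [116.7 417.2] 0.9
balance [629.9  90.5 200.1] [[-29.4, 5.9], [22.7, 8.9], [-20.0, 67.4]]
   scene [223.7 387.4] 0.66
   side [164.5 345.7] 0.7
tub [629.1 242.8 217.6] [[-1.7, 0.8], [1.1, 1.4]]
   scene [233.7 287.8] 0.62
   side [259.7 360. ] 0.72
weights [ 627.1 -109.3   78.9] [[0.3, -0.2], [-0.3, -0.4]]
[ 4.64757494e+02 -5.86689863e-02  3.76819790e+02] [-0.13950217 -0.49700438 -0.49320642] 3.9
```

View pics/c2.png

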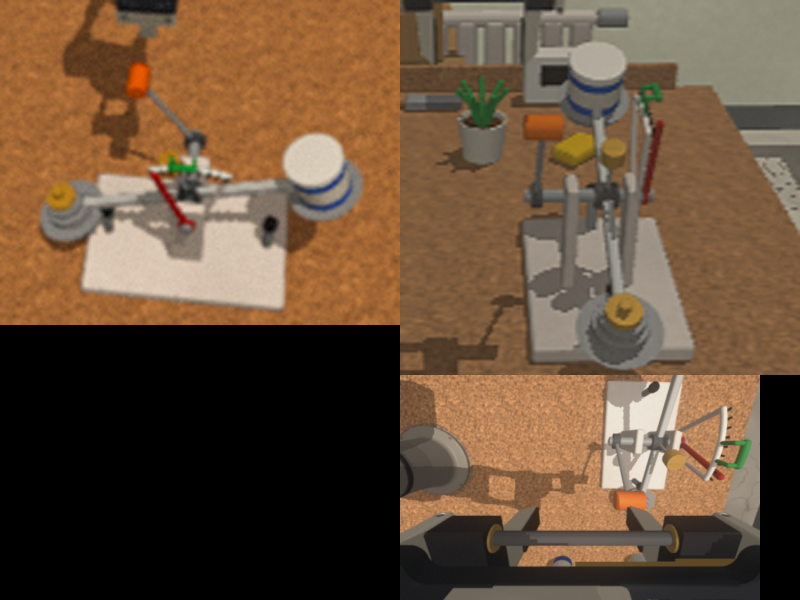

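```bash
cat >> h.py <<'E'
def blob(img,lo,hi,box=None):
    hsv=cv2.cvtColor(img,cv2.COLOR_RGB2HSV); m=cv2.inRange(hsv,lo,hi)
    if box: z=np.zeros_like(m); z[box[0]:box[1],box[2]:box[3]]=1; m=m*z
    n,l,s,c=cv2.connectedComponentsWithStats(m)
    return sorted([(int(s[i,4]),c[i,::-1].round(1).tolist(),s[i,:4].tolist()) for i in range(1,n)],reverse=True)[:3]
E
python3 - <<'E'
from h import *
from scipy.optimize import least_squares
from scipy.spatial.transform import Rotation as Ro
o=get_obs()
C={n:capture(n) for n in("scene","side","wrist")}
T=Ro.from_euler("xyz",o["tcp_rot"]).as_matrix(); he=np.array(C["wrist"]["hand_eye"])
Rwc=T@he[:3,:3]; p=T@he[:3,3]+o["tool_pos"]
C["wrist"]["rvec"]=cv2.Rodrigues(Rwc.T)[0]; C["wrist"]["tvec"]=-Rwc.T@p
box={"scene":(150,280,260,420),"side":(120,280,270,440),"wrist":(0,240,300,640)}
B={}
for n in C:
    f=C[n]["frame"]
    for nm,lo,hi in(("or",(5,215,150),(12,255,255)),("gr",(45,120,60),(75,255,255)),("re",(170,150,60),(180,255,255)),("re0",(0,170,60),(3,255,255))):
        B[n,nm]=blob(f,lo,hi,box[n]); print(n,nm,B[n,nm])
obs=[("pl","scene",(209.7,337.8)),("pl","side",(206.7,325.2)),("pl","wrist",(115.1,384.3)),
("pi","scene",(222.9,338.3)),("pi","side",(207.5,350.2)),("pi","wrist",(118,457.4)),
("pt","scene",(218.8,319.8)),("pt","side",(176.8,373.7)),("pt","wrist",(189,574)),
("cl","scene",(215.3,334.2)),("cl","side",(170.3,371)),("cl","wrist",(137,598.9))]
for n in C: obs.append(("kn",n,B[n,"or"][0][1]))
def pts(v):
    x,y,z,w,th,ph,cl=v
    X=lambda a,r,t: np.array([x+np.cos(w)*a-np.sin(w)*r*np.sin(t), y+np.sin(w)*a+np.cos(w)*r*np.sin(t), z+r*np.cos(t)])
    return dict(pl=X(-90,0,0),pi=X(0,0,0),pt=X(50,140,th),cl=X(50,140,cl),kn=X(-90,160,ph))
def res(v):
    P=pts(v); return np.concatenate([(proj(C[n],P[k])-np.array(a))*(3 if k=="kn" else 1) for k,n,a in obs]+[[(v[2]-150)/2,(v[4]+.35)/.03]])
s=least_squares(res,[618,70,150,0,-.35,-.5,0],loss="soft_l1")
print(s.x.round(3)); 
for k,v in pts(s.x).items(): print(k,v.round(1))
r=res(s.x)
for i,(k,n,a) in enumerate(obs): print(k,n,r[2*i:2*i+2].round(1))
E
```

```text
scene or [(94, [181.3, 315.1], [311, 175, 9, 13])]
scene gr [(33, [216.5, 331.9], [327, 213, 11, 6])]
scene re [(1, [225.0, 324.0], [324, 225, 1, 1])]
scene re0 [(52, [230.1, 328.0], [321, 219, 17, 21])]
side or [(1, [177.0, 334.0], [334, 177, 1, 1])]
side gr [(85, [170.9, 302.0], [293, 162, 20, 19]), (29, [167.5, 370.2], [367, 163, 7, 12]), (15, [165.6, 302.4], [302, 161, 2, 9])]
side re []
side re0 [(27, [200.0, 369.3], [368, 191, 4, 20]), (6, [179.5, 373.7], [373, 178, 2, 4]), (5, [185.0, 372.6], [372, 183, 2, 5])]
wrist or []
wrist gr [(506, [140.4, 606.6], [581, 116, 42, 49]), (1, [126.0, 612.0], [612, 126, 1, 1])]
wrist re []
wrist re0 [(61, [180.4, 569.9], [566, 175, 9, 11]), (29, [116.2, 503.0], [501, 112, 5, 10]), (4, [129.5, 513.5], [512, 128, 4, 4])]Traceback (most recent call last):
  File "<stdin>", line 19, in <module>
IndexError: list index out of range
```

```bash
cat > fit.py <<'E'
from h import *
from scipy.optimize import least_squares
from scipy.spatial.transform import Rotation as Ro
import pickle,sys
def grab():
    o=get_obs(); C={n:capture(n) for n in("scene","side","wrist")}
    T=Ro.from_euler("xyz",o["tcp_rot"]).as_matrix(); he=np.array(C["wrist"]["hand_eye"])
    Rwc=T@he[:3,:3]; p=T@he[:3,3]+o["tool_pos"]
    C["wrist"]["rvec"]=cv2.Rodrigues(Rwc.T)[0]; C["wrist"]["tvec"]=-Rwc.T@p
    return C
C=grab(); pickle.dump(C,open("C.pkl","wb"))
box={"scene":(165,200,300,330),"side":(160,200,310,345),"wrist":(200,245,380,440)}
obs=[("pl","scene",(209.7,337.8)),("pl","side",(206.7,325.2)),("pl","wrist",(115.1,384.3)),
("pi","scene",(222.9,338.3)),("pi","side",(207.5,350.2)),("pi","wrist",(118,457.4)),
("pt","scene",(218.8,319.8)),("pt","side",(176.8,373.7)),("pt","wrist",(189,574)),
("cl","scene",(215.3,334.2)),("cl","side",(170.3,371)),("cl","wrist",(137,598.9))]
for n in C:
    f=C[n]["frame"]; b=blob(f,(4,150,60) if n!="side" else (4,190,60),(12,255,255),box[n]); print(n,b)
    obs.append(("kn",n,b[0][1]))
def pts(v):
    x,y,z,w,th,ph,cl=v
    X=lambda a,r,t: np.array([x+np.cos(w)*a-np.sin(w)*r*np.sin(t), y+np.sin(w)*a+np.cos(w)*r*np.sin(t), z+r*np.cos(t)])
    return dict(pl=X(-90,0,0),pi=X(0,0,0),pt=X(50,140,th),cl=X(50,140,cl),kn=X(-90,160,ph))
def res(v):
    P=pts(v); return np.concatenate([(proj(C[n],P[k])-np.array(a))*(2 if k=="kn" else 1) for k,n,a in obs]+[[(v[2]-150)/2,(v[4]+.35)/.03]])
s=least_squares(res,[618,70,150,0,-.35,-.5,0],loss="soft_l1")
print(s.x.round(3)); 
for k,v in pts(s.x).items(): print(k,v.round(1))
r=res(s.x)
for i,(k,n,a) in enumerate(obs): print(k,n,r[2*i:2*i+2].round(1))
E
python3 fit.py
```

```text
scene [(145, [181.7, 314.4], [309, 174, 12, 16]), (7, [198.0, 307.3], [306, 196, 3, 4]), (7, [169.9, 312.4], [311, 169, 4, 3])]
side [(145, [180.5, 327.0], [320, 176, 15, 10])]
wrist [(1582, [221.9, 406.3], [380, 206, 57, 35])]
[ 6.26015e+02  6.79340e+01  1.50226e+02 -2.50000e-02 -3.77000e-01
 -5.43000e-01 -5.70000e-02]
pl [536.   70.2 150.2]
pi [626.   67.9 150.2]
pt [674.7  15.2 280.4]
cl [675.8  58.6 290. ]
kn [533.9 -12.4 287.2]
pl scene [-3.3  0.4]
pl side [ 0.5 -1.1]
pl wrist [ 0.7 -0.7]
pi scene [ 4.6 -2.4]
pi side [-0.4  1.9]
pi wrist [-0.3  0.4]
pt scene [ 0.  -0.1]
pt side [0.9 0.2]
pt wrist [-0.7 -0.3]
cl scene [ 3.2 -1. ]
cl side [-1.8  0.8]
cl wrist [0.1 0.5]
kn scene [0.7 1.7]
kn side [-0.2 -0.4]
kn wrist [ 0.2 -0.3]
```

play_rows --rows '[[[0.21,-0.41,0],[0,0,1]],[[0.21,0,0],[0,0,1]],[[0.21,0,0],[0,0,1]],[[0.21,0,0],[0,0,1]],[[0.21,0,0],[0,0,1]],[[0.21,0,0],[0,0,1]],[[0.21,0,0],[0,0,1]],[[0.21,0,0],[0,0,1]],[[0.21,0,0],[0,0,1]],[[0.21,0,0],[0,0,1]],[[0.21,0,0],[0,0,1]],[[0,0,0],[0,0,0.07]]]' --hand 1

```text
time: 5.7
tool_pos: [534.5, -12.3, 375.5]
tcp_rot: [3.141, -0.0, 3.116]
contact_force: [-0.3, 0.2, -0.2]
grip_width: 92.0
finger_force: 0.0
```

```bash
python3 - <<'E'
from h import *
import pickle
from scipy.spatial.transform import Rotation as Ro
# offline: clip from old frames
C=pickle.load(open("C.pkl","rb"))
print("fov wrist",C["wrist"]["fov_y"])
import itertools
x,y,z,w=626,68,150.2,-.025
def X(a,r,t): return np.array([x+np.cos(w)*a-np.sin(w)*r*np.sin(t), y+np.sin(w)*a+np.cos(w)*r*np.sin(t), z+r*np.cos(t)])
for n in C:
    m=cv2.inRange(cv2.cvtColor(C[n]["frame"],cv2.COLOR_RGB2HSV),(45,90,50),(75,255,255))
    print(n,[(t,proj(C[n],X(50,r,t)).round(1).tolist()) for r in(145,) for t in(-.16,-.06,.04)], blob(C[n]["frame"],(45,100,50),(75,255,255),{"scene":(205,230,315,350),"side":(155,185,355,390),"wrist":(90,190,560,640)}[n])[:1])
o=get_obs(); print(o["tool_pos"],o["tcp_rot"],o["time"],o["joint_positions"][5])
W=capture("wrist"); S=capture("side")
im=np.zeros((600,800,3),np.uint8); im[:400,:640]=W["frame"]
im[400:600,:800]=cv2.resize(C["wrist"]["frame"][100:200,440:640],(400,200),interpolation=2).repeat(2,1)[:, :800]
cv2.imwrite("pics/c3.png",im[...,::-1])
for n in("wrist","side"): print(n,[(np.round(r["at"],1).tolist(),round(r["p"],2)) for r in pinpoint("knob",n)[:2]])
E
```

```text
fov wrist 68.28497845851034
scene [(-0.16, [217.5, 328.6]), (-0.06, [217.7, 333.1]), (0.04, [218.1, 337.6])] [(38, [216.5, 332.2], [327, 213, 12, 6])]
side [(-0.16, [169.5, 372.7]), (-0.06, [167.0, 372.0]), (0.04, [165.0, 371.2])] [(50, [167.1, 370.0], [366, 163, 9, 12])]
wrist [(-0.16, [157.2, 597.4]), (-0.06, [138.5, 605.0]), (0.04, [118.6, 611.2])] [(1087, [140.4, 602.6], [560, 115, 64, 52])]
[534.50019306 -12.30075583 375.46104596] [ 3.14144112e+00 -4.08253108e-04  3.11575632e+00] 5.7 -1.7114084498219868
wrist [([204.1, 323.9], 0.75)]
side [([177.6, 373.4], 0.63), ([180.7, 324.9], 0.51)]
```

View pics/c3.png

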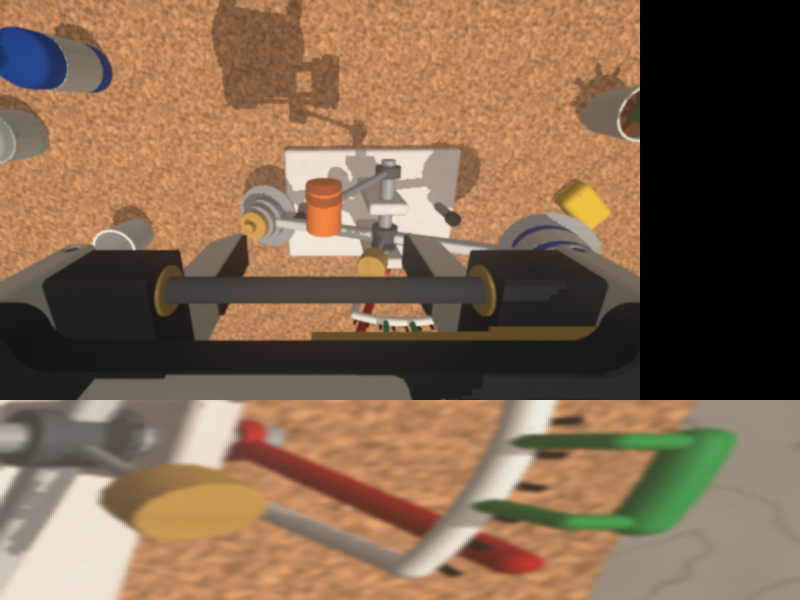

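play_rows --rows '[[[0,0,-0.96],[0,0,0]],[[0,0,-0.96],[0,0,0]],[[0,0,-0.96],[0,0,0]],[[0,0,0],[0,0,0]]]'

```text
time: 6.4
tool_pos: [533.2, -12.1, 287.7]
tcp_rot: [3.141, -0.004, 3.115]
contact_force: [-0.4, 0.2, 0.7]
grip_width: 91.9
finger_force: 0.0
```

play_rows --rows '[[[0,0,0],[0,0,0]],[[0,0,0],[0,0,0]],[[0,0,0],[0,0,0]],[[0,0,0],[0,0,0]]]' --hand -1

```text
time: 6.9
tool_pos: [534.4, -12.3, 289.8]
tcp_rot: [-3.142, 0.001, 3.116]
contact_force: [0.2, 0.2, 0.1]
grip_width: 56.1
finger_force: 0.0
```

```bash
python3 - <<'E'
from h import *
o=get_obs(); print(o["tool_pos"],o["grip_width"],o["finger_force"],o["contact_force"],o["time"])
C={n:capture(n) for n in("scene","side","wrist")}
im=np.zeros((600,800,3),np.uint8)
im[:300,:400]=cv2.resize(C["scene"]["frame"][180:270,260:380],(400,300),interpolation=2)
im[:300,400:]=cv2.resize(C["side"]["frame"][140:290,280:480],(400,300),interpolation=2)
im[300:600,:480]=cv2.resize(C["wrist"]["frame"],(480,300))
cv2.imwrite("pics/c4.png",im[...,::-1])
E
```

```text
[534.43406439 -12.28011023 289.76704481] 56.0983037929265 0.0 [0.18241403 0.22268352 0.12073616] 6.9
```

View pics/c4.png

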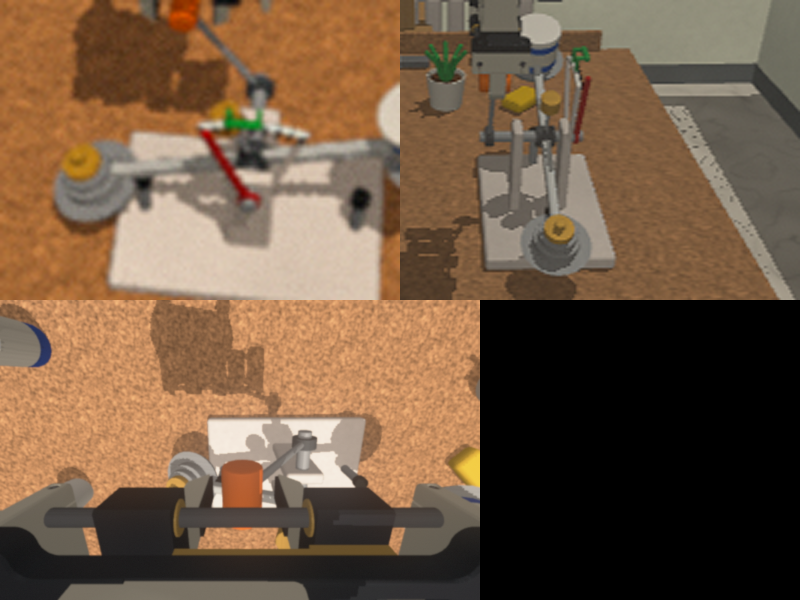

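play_rows --rows '[[[0,0,0],[0,0,0]],[[0,0,0],[0,0,0]],[[0,0,0],[0,0,0]],[[0,0,0],[0,0,0]],[[0,0,0],[0,0,0]]]' --hand -1

```text
time: 7.68
tool_pos: [534.3, -12.2, 289.3]
tcp_rot: [3.141, -0.0, 3.116]
contact_force: [-0.2, 0.7, 0.2]
grip_width: 29.3
finger_force: 30.0
```

```bash
cat > est.py <<'E'
from h import *
import pickle
from scipy.optimize import least_squares
W0=-.025; PX,PY,PZ=626,68,150.2
ex=np.array([np.cos(W0),np.sin(W0),0]); ey=np.array([-np.sin(W0),np.cos(W0),0]); ez=np.array([0,0,1.])
P0=np.array([PX,PY,PZ])
def rot(b,t):  # b = (x,y,z) in beam frame at tilt 0; + tilt: +y goes down
    return P0+ex*b[0]+ey*(b[1]*np.cos(t)+b[2]*np.sin(t))+ez*(-b[1]*np.sin(t)+b[2]*np.cos(t))
def inv(X,t):
    d=X-P0; a,h,v=d@ex,d@ey,d@ez
    return np.array([a,h*np.cos(t)-v*np.sin(t),h*np.sin(t)+v*np.cos(t)])
def soft(f,kind,box):
    r,g,b=[f[box[0]:box[1],box[2]:box[3],i].astype(float) for i in range(3)]
    if kind=="brass": w=np.clip((np.minimum(r,g*1.2)-1.0*b-60)/40,0,1)*(g>0.6*r)
    if kind=="red": w=np.clip((r-2.6*np.maximum(g,b))/40,0,1)*(r>50)
    n=w.sum()
    if n<3: return None
    R,Cc=np.mgrid[box[0]:box[1],box[2]:box[3]]
    return np.array([(w*R).sum()/n,(w*Cc).sum()/n]),n
BOX={("scene","brass"):(190,245,268,305),("side","brass"):(208,275,335,385),("scene","red"):(208,248,310,360)}
def feats(C): return {k:soft(C[k[0]]["frame"],k[1],BOX[k]) for k in BOX if k[0] in C}
def calib(C,t=-.35):
    F=feats(C); b=inv(tri(C["scene"],F["scene","brass"][0],C["side"],F["side","brass"][0]),t)
    M={"brass":b}
    # residual offsets at rest make the features agree exactly there
    off={}
    for k in F:
        off[k]=F[k][0]-proj(C[k[0]],rot(M.get(k[1],np.array([50.,0,80])),t))
    return M,off,F
def theta(C,M,off,pr=False):
    F=feats(C)
    def res(v):
        return np.concatenate([(F[k][0]-off[k]-proj(C[k[0]],rot(M.get(k[1],np.array([50.,0,80])),v[0]))) for k in F if F[k]])
    s=least_squares(res,[-.1],loss="soft_l1",f_scale=.5)
    if pr: print({k:(F[k][0].round(2).tolist(),round(F[k][1])) for k in F if F[k]})
    return s.x[0], np.round(s.fun,1)
E
python3 - <<'E'
from est import *
o=get_obs(); print(o["tool_pos"],o["grip_width"],o["finger_force"],o["contact_force"],o["time"])
C={n:capture(n) for n in("scene","side")}
M,off,F=calib(C); print(M,off,F)
pickle.dump((M,off,{n:{k:v for k,v in C[n].items()} for n in C}),open("cal.pkl","wb"))
C={n:capture(n) for n in("scene","side")}
print(theta(C,M,off,True))
for t in(-.35,-.25,-.06): print(t,[ (k,(proj(C[k[0]],rot(M.get(k[1],np.array([50.,0,80])),t))+off[k]).round(1).tolist()) for k in off])
E
```

```text
[534.31028181 -12.24680436 289.3099307 ] 29.262424697977455 29.999603927135468 [-0.23254657  0.67586475  0.23416207] 7.675
{'brass': array([ -14.02262832, -202.23759946,   59.7244183 ])} {('scene', 'brass'): array([-2.43187143,  1.61376267]), ('side', 'brass'): array([2.88327541, 3.89266179]), ('scene', 'red'): array([1.3734833, 0.6671636])} {('scene', 'brass'): (array([218.04836387, 279.91008469]), np.float64(347.1599999999999)), ('side', 'brass'): (array([253.38620151, 359.60124967]), np.float64(96.02499999999998)), ('scene', 'red'): (array([229.56461039, 327.67088745]), np.float64(46.2))}
{('scene', 'brass'): ([218.03, 279.89], 346), ('side', 'brass'): ([253.4, 359.62], 96), ('scene', 'red'): ([229.45, 327.64], 46)}
(np.float64(-0.3501574947989724), array([-0. , -0. ,  0. ,  0. , -0.1, -0. ]))
-0.35 [(('scene', 'brass'), [218.0, 279.9]), (('side', 'brass'), [253.4, 359.6]), (('scene', 'red'), [229.6, 327.7])]
-0.25 [(('scene', 'brass'), [215.0, 279.3]), (('side', 'brass'), [247.2, 360.1]), (('scene', 'red'), [229.4, 330.0])]
-0.06 [(('scene', 'brass'), [209.1, 279.8]), (('side', 'brass'), [234.0, 360.9]), (('scene', 'red'), [229.5, 334.5])]
```

```bash
python3 - <<'E'
import re
s=open("est.py").read()
s=s.replace('BOX={("scene","brass"):(190,245,268,305),','BOX={')
a=s.index("def calib"); b=s.index("    M={")
s=s[:a]+'''def calib(C,t=-.35):
    F=feats(C)
    z=least_squares(lambda v: proj(C["side"],rot(np.array([0,-190,v[0]]),t))-F["side","brass"][0],[50]).x[0]
    b=np.array([0,-190,z])
'''+s[b:]
open("est.py","w").write(s)
E
python3 - <<'E'
from est import *
M,off,C=pickle.load(open("cal.pkl","rb"))
M,off,F=calib(C); print(M,off,F)
pickle.dump((M,off,C),open("cal.pkl","wb"))
print(theta(C,M,off,True))
for t in(-.35,-.25,-.06): print(t,[ (k,(proj(C[k[0]],rot(M.get(k[1],np.array([50.,0,80])),t))+off[k]).round(1).tolist()) for k in off])
# lever arc table
pl=P0-90*ex; o=np.array([534.3,-12.25,289.3])-pl
print(pl, o@ex, np.arctan2(o@ey,o@ez), np.hypot(o@ey,o@ez))
E
```

```text
{'brass': array([   0.       , -190.       ,   25.9617827])} {('side', 'brass'): array([0.13741125, 0.64928757]), ('scene', 'red'): array([1.3734833, 0.6671636])} {('side', 'brass'): (array([253.38620151, 359.60124967]), np.float64(96.02499999999998)), ('scene', 'red'): (array([229.56461039, 327.67088745]), np.float64(46.2))}
{('side', 'brass'): ([253.39, 359.6], 96), ('scene', 'red'): ([229.56, 327.67], 46)}
(np.float64(-0.35000000000000003), array([0., 0., 0., 0.]))
-0.35 [(('side', 'brass'), [253.4, 359.6]), (('scene', 'red'), [229.6, 327.7])]
-0.25 [(('side', 'brass'), [248.7, 360.2]), (('scene', 'red'), [229.4, 330.0])]
-0.06 [(('side', 'brass'), [238.2, 361.2]), (('scene', 'red'), [229.5, 334.5])]
[536.02812354  70.24976563 150.2       ] 0.33469577967370845 -0.5354207928426133 161.73402770931153
```

```bash
cat > arc.py <<'E'
from est import *
PL=P0-90*ex
def phi_of(p): d=np.array(p)-PL; return np.arctan2(d@ey,d@ez)
def tcp_of(f,off=1.7): return PL+ey*160*np.sin(f)+ez*(160*np.cos(f)+1.3)-.0*ex
def rows(p,fs):
    # absolute arc, through measured x
    out=[];x0=(np.array(p)-PL)@ex; cur=np.array(p,float)
    for f in fs:
        n=tcp_of(f)+ex*x0; out.append(((n-cur)/30).round(2).tolist()); cur=cur+30*np.array(out[-1])
    return out
E
python3 - <<'E'
from arc import *
p=get_obs()["tool_pos"]; print(phi_of(p),p-tcp_of(phi_of(p)))
print(rows(p,[-.48,-.42,-.36,-.30,-.24,-.2]))
E
```

```text
-0.5352329750467456 [ 0.32737663 -0.90259611  0.20788959]
[[0.01, 0.29, 0.14], [0.0, 0.29, 0.14], [0.01, 0.29, 0.12], [0.01, 0.3, 0.1], [0.01, 0.31, 0.09], [0.0, 0.21, 0.04]]
```

play_rows --rows '[[[0.01,0.29,0.14],[0,0,0]],[[0,0.29,0.14],[0,0,0]],[[0.01,0.29,0.12],[0,0,0]],[[0.01,0.3,0.1],[0,0,0]],[[0.01,0.31,0.09],[0,0,0]],[[0,0.21,0.04],[0,0,0]],[[0,0,0],[0,0,0]]]'

```text
time: 8.75
tool_pos: [536.0, 38.7, 309.2]
tcp_rot: [-3.141, 0.002, 3.117]
contact_force: [0.6, -3.2, 6.9]
grip_width: 29.2
finger_force: 30.0
```

```bash
cat > look.py <<'E'
from arc import *
import sys
M,off,_=pickle.load(open("cal.pkl","rb"))
def look(cams=("side","scene"),n=1):
    out=[]
    for i in range(n):
        for c in cams:
            o=get_obs(); C={c:capture(c)}
            th,r=theta(C,M,off); out.append((o["time"],th,c,phi_of(o["tool_pos"]))); print(f'{c} t={o["time"]:.3f} th={th:.4f} phi={out[-1][3]:.4f} res={r}')
    open("log.txt","a").writelines(f"{a} {b} {c} {d}\n" for a,b,c,d in out)
    return out
if __name__=="__main__":
    look(); o=get_obs(); p=o["tool_pos"]; print(o["contact_force"].round(1),o["grip_width"],(p-PL)@ex, np.hypot((p-PL)@ey,(p-PL)@ez))
    if len(sys.argv)>1: print(rows(p,[float(a) for a in sys.argv[1:]]))
E
python3 look.py -.16 -.12 -.08 -.04 0
```

```text
side t=8.750 th=-0.3501 phi=-0.1957 res=[0. 0.]
scene t=8.800 th=-0.3534 phi=-0.1965 res=[-0.1 -0. ]
[-0.9 -4.4  7.1] 29.260310544314745 0.7920016482705164 162.16340166201311
[[0.01, 0.21, 0.01], [0.0, 0.21, 0.03], [0.01, 0.21, 0.02], [0.0, 0.21, 0.01], [0.01, 0.22, 0.01]]
```

play_rows --rows '[[[0,0.21,0.06],[0,0,0]],[[0,0.21,0.05],[0,0,0]],[[0,0,0],[0,0,0]]]'

```text
time: 9.22
tool_pos: [536.3, 51.1, 312.2]
tcp_rot: [-3.141, 0.003, 3.117]
contact_force: [3.0, -3.2, 5.3]
grip_width: 29.2
finger_force: 30.0
```

```bash
sed -i 's/+1.3)/+2.8)/' arc.py; python3 look.py -.08 -.04 0 .04 .08
```

```text
side t=9.225 th=-0.3501 phi=-0.1176 res=[0. 0.]
scene t=9.275 th=-0.3535 phi=-0.1185 res=[-0.2 -0. ]
[ 1.9 -3.3  5.6] 29.30620325485547 0.71384810373194 163.1132469058448
[[0.01, 0.22, 0.01], [0.0, 0.21, 0.01], [0.01, 0.21, 0.01], [0.0, 0.22, -0.01], [0.01, 0.21, -0.01]]
```

play_rows --rows '[[[0,0.22,0.02],[0,0,0]],[[0,0.21,0.02],[0,0,0]],[[0,0.21,0.01],[0,0,0]],[[0,0,0],[0,0,0]]]'

```text
time: 9.82
tool_pos: [536.4, 70.2, 313.2]
tcp_rot: [-3.141, 0.002, 3.117]
contact_force: [4.9, -3.3, 2.8]
grip_width: 29.4
finger_force: 30.0
```

```bash
python3 look.py .04 .08 .12
```

```text
side t=9.825 th=-0.3501 phi=-0.0001 res=[0. 0.]
scene t=9.875 th=-0.3511 phi=-0.0006 res=[-0.1 -0. ]
[ 4.8 -2.9  3.5] 29.10606579944919 0.33942350741138716 162.98306300347323
[[0.01, 0.22, -0.01], [0.0, 0.21, -0.01], [0.01, 0.21, -0.02]]
```

play_rows --rows '[[[0.02,0.22,0],[0,0,0]],[[0.02,0.21,-0.01],[0,0,0]],[[0,0,0],[0,0,0]]]'

```text
time: 10.3
tool_pos: [536.7, 83.3, 312.5]
tcp_rot: [-3.142, -0.0, 3.117]
contact_force: [1.5, -3.1, 0.4]
grip_width: 29.2
finger_force: 30.0
```

```bash
python3 look.py .10 .12 .14 .16
```

```text
side t=10.300 th=-0.3501 phi=0.0805 res=[0. 0.]
scene t=10.350 th=-0.3513 phi=0.0799 res=[-0.1 -0. ]
[ 2.9 -2.6  0.9] 29.41049943519118 0.39577163110563285 162.84504564881436
[[0.0, 0.1, -0.01], [0.01, 0.11, -0.01], [-0.0, 0.1, -0.02], [0.0, 0.11, -0.01]]
```

play_rows --rows '[[[0.01,0.16,-0.01],[0,0,0]],[[0.01,0.15,-0.02],[0,0,0]],[[0,0,0],[0,0,0]],[[0,0,0],[0,0,0]]]'

```text
time: 10.9
tool_pos: [537.1, 92.6, 311.8]
tcp_rot: [3.141, -0.001, 3.117]
contact_force: [0.1, -3.6, 2.5]
grip_width: 29.2
finger_force: 30.0
```

```bash
python3 look.py .16 .18 .2 .22
```

```text
side t=10.900 th=-0.3490 phi=0.1377 res=[0. 0.]
scene t=10.950 th=-0.3465 phi=0.1376 res=[0.1 0. ]
[-0.7 -2.8  1.9] 29.256857980117672 0.4971085270762228 163.1596085953041
[[0.0, 0.11, -0.03], [0.01, 0.1, -0.02], [-0.0, 0.11, -0.02], [0.0, 0.1, -0.02]]
```

```bash
cat > ctl.py <<'E'
# usage: ctl.py target duration nrows   ; reference goes from current estimate to target in duration
from look import *
import json,os
I,KS,DB,DL=.0295,.12,.004,.006
tgt,dur,nr=float(sys.argv[1]),float(sys.argv[2]),int(sys.argv[3])
S=json.load(open("st.json")) if os.path.exists("st.json") else dict(phi=[[9.8,0.0],[10.0,0.0],[10.25,.08],[10.4,.08],[10.65,.138]],K=.185,b=0.,plan=None)
o0=get_obs(); t0=o0["time"]
if S["plan"]:
    tp,fs=S["plan"]; S["phi"]+= [[tp+.03,S["phi"][-1][1]]]+[[tp+.03+.125*(i+1),f] for i,f in enumerate(fs)]
m=phi_of(o0["tool_pos"]); print("phi planned/meas",round(S["phi"][-1][1],4),round(m,4))
if S["phi"][-1][0]>=t0: S["phi"][-1][0]=t0-.001
S["phi"].append([t0,m])
L=look(("side","scene","side"))
o=get_obs(); t1=o["time"]; p=o["tool_pos"]; f1=phi_of(p); S["phi"].append([t1,f1])
A=np.array(S["phi"])
def sim(th,w,ts,te,K,b,phi,dphi,dt=.0125):
    n=int(np.ceil((te-ts)/dt-1e-9)); T=[ts];H=[th];V=[w];dt=(te-ts)/max(n,1)
    t=ts
    for i in range(n):
        tm=t+dt/2; f=phi(tm); df=dphi(tm)
        a=lambda th,w:(KS*(f-th)+K*np.sin(th)+b-DB*w+DL*(df-w))/I
        w2=w+dt*a(th+w*dt/2,w); th=th+dt*(w+w2)/2; w=w2
        if th<=-.35 : th=-.35; w=max(w,0)
        t+=dt; T.append(t);H.append(th);V.append(w)
    return np.array(T),np.array(H),np.array(V)
ph=lambda t:np.interp(t,A[:,0],A[:,1]); dph=lambda t:(ph(t+.03)-ph(t-.03))/.06
D=[l.split() for l in open("log.txt")]; D=[(float(a),float(b),c) for a,b,c,d in D]
ts=max(10.3,t1-2.6); D=[d for d in D if d[0]>=ts-1e-6]
dt_=np.array([d[0] for d in D]); dy=np.array([d[1] for d in D]); sg=np.array([.002 if d[2]=="side" else .006 for d in D])
first=ts==10.3
def res(v):
    T,H,V=sim(-.35 if first else v[2],0 if first else v[3],ts,t1,v[0],v[1],ph,dph)
    return np.concatenate([(np.interp(dt_,T,H)-dy)/sg,[(v[0]-.185)/.02,(v[1]-0)/.02,(v[0]-S["K"])/.006*(not first),(v[1]-S["b"])/.003*(not first)]])
s=least_squares(res,[S["K"],S["b"],dy[0],0.05],x_scale=[.01,.01,.05,.1],loss="soft_l1",f_scale=3)
K,b=s.x[:2]; T,H,V=sim(-.35 if first else s.x[2],0 if first else s.x[3],ts,t1,K,b,ph,dph)
th,w=H[-1],V[-1]; S["K"],S["b"]=K,b
lam=np.sqrt(max(K-KS,.01)/I)
print(f"t={t1:.3f} th={th:.4f} w={w:.4f} K={K:.4f} b={b:.4f} efold={1/lam:.2f} res(last6)={((np.interp(dt_,T,H)-dy)[-6:]).round(4)}")
N=16; tk=t1+.03+.125*np.arange(N+1)
def ref(t):
    u=np.clip((t-t1)/dur,0,1) if dur>0 else 1.+0*t; q=u**3*(10-15*u+6*u*u); return th+(tgt-th)*q if dur>0 else tgt+0*t
def path(f):
    kt=np.concatenate([[t1],tk]); kf=np.concatenate([[f1,f1],f])
    return (lambda t:np.interp(t,kt,kf)),(lambda t:(np.interp(t+.03,kt,kf)-np.interp(t-.03,kt,kf))/.06)
def cost(f):
    g,dg=path(f); T,H,V=sim(th,w,t1,tk[-1],K,b,g,dg,.03)
    df=np.diff(np.concatenate([[f1],f]))
    return np.concatenate([(H-ref(T))[::2]/.03,df/.06,np.diff(df)/.06,[(H[-1]-ref(T[-1])+ (V[-1]-(ref(T[-1]+.05)-ref(T[-1]-.05))/.1)/lam)/.01, V[-1]/.2*(dur<2)]])
q=least_squares(cost,np.full(N,f1),bounds=(-.6,.75))
f=q.x[:nr]; g,dg=path(q.x); T,H,V=sim(th,w,t1,tk[-1],K,b,g,dg)
print("plan phi",q.x.round(3)); print("pred th",np.interp(tk[1:],T,H).round(3)); 
R=rows(p,f); print(json.dumps([[r,[0,0,0]] for r in R])); print("F",o["contact_force"].round(1),"grip",round(o["grip_width"],1))
S["plan"]=[t1,f.tolist()]; json.dump(S,open("st.json","w"))
E
python3 ctl.py -.065 3.5 4
```

```text
phi planned/meas 0.138 0.1373
side t=11.000 th=-0.3488 phi=0.1373 res=[0. 0.]
scene t=11.050 th=-0.3510 phi=0.1371 res=[-0.2 -0. ]
side t=11.100 th=-0.3475 phi=0.1370 res=[0. 0.]
t=11.150 th=-0.3500 w=0.0000 K=0.1850 b=0.0000 efold=0.67 res(last6)=[ 0.0013 -0.001  -0.0035 -0.0012  0.001  -0.0025]
plan phi [0.137 0.137 0.137 0.137 0.137 0.137 0.137 0.137 0.137 0.137 0.137 0.137
 0.137 0.137 0.137 0.137]
pred th [-0.35 -0.35 -0.35 -0.35 -0.35 -0.35 -0.35 -0.35 -0.35 -0.35 -0.35 -0.35
 -0.35 -0.35 -0.35 -0.35]
[[[-0.0, -0.01, -0.01], [0, 0, 0]], [[-0.0, -0.0, -0.0], [0, 0, 0]], [[-0.0, -0.0, -0.0], [0, 0, 0]], [[-0.0, -0.0, -0.0], [0, 0, 0]]]
F [-1.1 -2.6  1.9] grip 28.8
```

```bash
python3 - <<'E'
import json
S=json.load(open("st.json")); S["b"]=.006; S["plan"]=None; json.dump(S,open("st.json","w"))
E
sed -i 's/np.full(N,f1),bounds/np.full(N,f1+.04*(th<-.34)),bounds/' ctl.py
python3 ctl.py -.065 3.5 4
```

```text
phi planned/meas 0.1371 0.1371
side t=11.150 th=-0.3479 phi=0.1371 res=[-0. -0.]
scene t=11.200 th=-0.3478 phi=0.1369 res=[-0.1 -0. ]
side t=11.250 th=-0.3467 phi=0.1368 res=[-0. -0.]
t=11.300 th=-0.3500 w=0.0000 K=0.1850 b=-0.0000 efold=0.67 res(last6)=[-0.0012  0.001  -0.0025 -0.0021 -0.0022 -0.0033]
plan phi [0.137 0.137 0.137 0.137 0.137 0.137 0.137 0.137 0.137 0.137 0.137 0.137
 0.137 0.137 0.137 0.137]
pred th [-0.35 -0.35 -0.35 -0.35 -0.35 -0.35 -0.35 -0.35 -0.35 -0.35 -0.35 -0.35
 -0.35 -0.35 -0.35 -0.35]
[[[-0.0, -0.01, -0.01], [0, 0, 0]], [[-0.0, -0.0, -0.0], [0, 0, 0]], [[-0.0, -0.0, -0.0], [0, 0, 0]], [[-0.0, -0.0, -0.0], [0, 0, 0]]]
F [-1.7 -2.8  3.1] grip 28.9
```

```bash
python3 - <<'E'
import json
S=json.load(open("st.json")); S["K"]=.185; S["b"]=.0058; S["plan"]=None; json.dump(S,open("st.json","w"))
s=open("ctl.py").read()
s=s.replace("ts=max(10.3,t1-2.6)","ts=max(10.85,t1-2.6)").replace("first=ts==10.3","first=False").replace("/.006*(","/.008*(").replace("/.003*(","/.004*(")
s=s.replace("phi,dphi,dt=.0125)","phi,dphi,dt=.0125,clamp=True)").replace("if th<=-.35 :","if clamp and th<=-.35 :").replace("v[0],v[1],ph,dph)","v[0],v[1],ph,dph,clamp=False)")
s=s.replace("K,b,ph,dph);","K,b,ph,dph);").replace("ts,t1,K,b,ph,dph)","ts,t1,K,b,ph,dph,clamp=False)")
open("ctl.py","w").write(s)
E
python3 ctl.py -.065 3.5 4
```

```text
phi planned/meas 0.1368 0.1368
side t=11.300 th=-0.3460 phi=0.1368 res=[-0. -0.]
scene t=11.350 th=-0.3491 phi=0.1369 res=[-0.2 -0. ]
side t=11.400 th=-0.3443 phi=0.1366 res=[-0. -0.]
t=11.450 th=-0.3437 w=0.0178 K=0.1848 b=0.0058 efold=0.67 res(last6)=[ 0.0002  0.0006 -0.     -0.0001  0.0037 -0.0003]
plan phi [0.128 0.128 0.134 0.144 0.152 0.156 0.156 0.152 0.142 0.13  0.116 0.101
 0.087 0.074 0.065 0.058]
pred th [-0.341 -0.338 -0.336 -0.332 -0.327 -0.32  -0.311 -0.3   -0.286 -0.271
 -0.255 -0.237 -0.22  -0.202 -0.184 -0.166]
[[[-0.0, -0.06, -0.0], [0, 0, 0]], [[-0.0, -0.0, -0.0], [0, 0, 0]], [[-0.0, 0.03, -0.01], [0, 0, 0]], [[0.0, 0.05, -0.01], [0, 0, 0]]]
F [-2.3 -2.6  2.6] grip 29.2
```

play_rows --rows '[[[0,-0.06,0],[0,0,0]],[[0,0,0],[0,0,0]],[[0,0.03,-0.01],[0,0,0]],[[0,0.05,-0.01],[0,0,0]]]'

```text
time: 11.95
tool_pos: [537.2, 92.9, 311.7]
tcp_rot: [-3.141, 0.0, 3.116]
contact_force: [-4.2, -3.0, 7.9]
grip_width: 29.4
finger_force: 30.0
```

```bash
sed -i 's/return th+(tgt-th)\*q if/return th+(tgt-th)*q+w*dur*(u-6*u**3+8*u**4-3*u**5) if/' ctl.py; python3 ctl.py -.065 3.0 6
```

```text
phi planned/meas 0.1436 0.1392
side t=11.950 th=-0.3388 phi=0.1392 res=[0.  0.1]
scene t=12.000 th=-0.3488 phi=0.1394 res=[-0.3 -0. ]
side t=12.050 th=-0.3376 phi=0.1391 res=[0.  0.1]
t=12.100 th=-0.3371 w=0.0182 K=0.1851 b=0.0053 efold=0.67 res(last6)=[-0.0001  0.0035 -0.0008 -0.0006  0.0101 -0.0003]
plan phi [0.145 0.152 0.157 0.16  0.16  0.156 0.149 0.138 0.123 0.106 0.088 0.069
 0.051 0.036 0.025 0.016]
pred th [-0.334 -0.33  -0.324 -0.317 -0.307 -0.295 -0.281 -0.265 -0.247 -0.228
 -0.208 -0.188 -0.169 -0.151 -0.133 -0.117]
[[[0.0, 0.02, -0.01], [0, 0, 0]], [[0.0, 0.03, -0.01], [0, 0, 0]], [[0.0, 0.03, -0.0], [0, 0, 0]], [[0.0, 0.01, -0.01], [0, 0, 0]], [[0.0, 0.0, 0.0], [0, 0, 0]], [[0.0, -0.01, 0.01], [0, 0, 0]]]
F [-4.2 -2.   6.7] grip 29.1
```

play_rows --rows '[[[-0.01,0.02,0.02],[0,0,0]],[[-0.01,0.04,0.01],[0,0,0]],[[0,0.03,0],[0,0,0]],[[0,0.02,-0.01],[0,0,0]],[[0,0,0],[0,0,0]],[[0,-0.01,0],[0,0,0]]]'

```text
time: 12.85
tool_pos: [537.1, 96.0, 311.6]
tcp_rot: [3.142, 0.001, 3.116]
contact_force: [2.4, -4.2, -1.2]
grip_width: 29.2
finger_force: 30.0
```

```bash
sed -i 's/+2.8)/+3.8)/' arc.py; python3 ctl.py -.065 2.5 6
```

```text
phi planned/meas 0.156 0.1581
side t=12.850 th=-0.3073 phi=0.1581 res=[0.  0.1]
scene t=12.900 th=-0.3201 phi=0.1580 res=[-0.5 -0. ]
side t=12.950 th=-0.2963 phi=0.1581 res=[0. 0.]
t=13.000 th=-0.2926 w=0.1066 K=0.1849 b=0.0049 efold=0.67 res(last6)=[-0.0011  0.0094 -0.0013  0.0004  0.0176 -0.0014]
plan phi [ 0.131  0.112  0.1    0.094  0.088  0.081  0.072  0.06   0.047  0.032
  0.017  0.004 -0.008 -0.018 -0.024 -0.029]
pred th [-0.275 -0.259 -0.244 -0.229 -0.213 -0.197 -0.181 -0.165 -0.149 -0.134
 -0.119 -0.106 -0.095 -0.085 -0.077 -0.072]
[[[-0.0, -0.16, 0.03], [0, 0, 0]], [[-0.01, -0.1, 0.02], [0, 0, 0]], [[0.0, -0.06, 0.0], [0, 0, 0]], [[0.0, -0.04, 0.01], [0, 0, 0]], [[0.0, -0.03, -0.0], [0, 0, 0]], [[-0.0, -0.03, 0.0], [0, 0, 0]]]
F [ 2.9 -3.6 -1.8] grip 29.3
```

play_rows --rows '[[[0,-0.16,0.02],[0,0,0]],[[0,-0.1,0.01],[0,0,0]],[[0,-0.06,0],[0,0,0]],[[0,-0.04,0.01],[0,0,0]],[[0,-0.03,0],[0,0,0]],[[0,-0.03,0],[0,0,0]]]'

```text
time: 13.75
tool_pos: [536.7, 83.6, 313.7]
tcp_rot: [3.141, 0.001, 3.117]
contact_force: [1.0, 4.3, 5.4]
grip_width: 29.2
finger_force: 30.0
```

```bash
python3 ctl.py -.065 1.8 6
```

```text
phi planned/meas 0.0813 0.0819
side t=13.750 th=-0.1924 phi=0.0819 res=[0.  0.1]
scene t=13.800 th=-0.2134 phi=0.0814 res=[-0.8 -0. ]
side t=13.850 th=-0.1779 phi=0.0816 res=[0. 0.]
t=13.900 th=-0.1713 w=0.1547 K=0.1891 b=0.0064 efold=0.65 res(last6)=[ 0.001   0.0183 -0.0006 -0.0011  0.0271 -0.001 ]
plan phi [ 0.038  0.005 -0.016 -0.029 -0.035 -0.037 -0.037 -0.035 -0.032 -0.028
 -0.024 -0.021 -0.019 -0.017 -0.015 -0.014]
pred th [-0.147 -0.128 -0.112 -0.099 -0.088 -0.08  -0.074 -0.07  -0.067 -0.065
 -0.065 -0.064 -0.064 -0.064 -0.064 -0.064]
[[[-0.01, -0.24, 0.01], [0, 0, 0]], [[-0.0, -0.18, 0.0], [0, 0, 0]], [[-0.0, -0.11, 0.0], [0, 0, 0]], [[-0.01, -0.07, -0.0], [0, 0, 0]], [[0.0, -0.04, -0.0], [0, 0, 0]], [[0.0, -0.01, -0.0], [0, 0, 0]]]
F [2.  3.7 4.6] grip 29.3
```

play_rows --rows '[[[-0.01,-0.24,0.02],[0,0,0]],[[0,-0.18,0.01],[0,0,0]],[[0,-0.11,0],[0,0,0]],[[-0.01,-0.07,0],[0,0,0]],[[0,-0.04,0],[0,0,0]],[[0,-0.01,0],[0,0,0]]]'

```text
time: 14.65
tool_pos: [536.0, 64.0, 313.9]
tcp_rot: [3.141, -0.0, 3.116]
contact_force: [1.1, 3.6, 3.0]
grip_width: 29.0
finger_force: 30.0
```

```bash
sed -i 's/th,r=theta(C,M,off);/th,r=theta(C,M,off); pickle.dump(C,open(f"last_{c}.pkl","wb"));/' look.py
python3 ctl.py -.065 1 6
python3 - <<'E'
from est import *
S=pickle.load(open("last_scene.pkl","rb"));D=pickle.load(open("last_side.pkl","rb"))
im=np.zeros((600,800,3),np.uint8)
im[:600,:500]=cv2.resize(S["scene"]["frame"][200:248,310:350],(500,600),interpolation=2)
im[:600,500:]=cv2.resize(D["side"]["frame"][150:220,350:385],(300,600),interpolation=2)
cv2.imwrite("pics/c5.png",im[...,::-1])
for k in(("scene","gr"),): print(blob(S["scene"]["frame"],(45,100,50),(75,255,255),(200,235,315,355)))
for t in(-.165,-.065,.035): print(t,proj(S["scene"],rot((50,0,140),t)).round(1),proj(D["side"],rot((50,0,140),t)).round(1))
E
```

```text
phi planned/meas -0.0375 -0.0383
side t=14.650 th=-0.0993 phi=-0.0383 res=[0.  0.2]
scene t=14.700 th=-0.1389 phi=-0.0381 res=[-0.9  0. ]
side t=14.750 th=-0.0995 phi=-0.0381 res=[0.  0.2]
t=14.800 th=-0.1004 w=-0.0123 K=0.1884 b=0.0054 efold=0.66 res(last6)=[-0.0004  0.0273 -0.0012 -0.0015  0.0387 -0.0005]
plan phi [ 0.031  0.066  0.068  0.048  0.02  -0.006 -0.025 -0.035 -0.036 -0.031
 -0.024 -0.016 -0.01  -0.005 -0.002 -0.   ]
pred th [-0.103 -0.103 -0.1   -0.094 -0.086 -0.078 -0.071 -0.067 -0.064 -0.063
 -0.063 -0.064 -0.065 -0.066 -0.066 -0.066]
[[[0.01, 0.37, 0.0], [0, 0, 0]], [[0.0, 0.19, -0.01], [0, 0, 0]], [[0.0, 0.01, 0.0], [0, 0, 0]], [[0.0, -0.11, 0.01], [0, 0, 0]], [[-0.0, -0.15, 0.0], [0, 0, 0]], [[-0.01, -0.14, 0.0], [0, 0, 0]]]
F [-0.4  4.4  3.1] grip 29.3
[(38, [216.5, 332.6], [327, 213, 12, 6])]
-0.165 [218.4 328.6] [171.1 372.5]
-0.065 [218.5 332.9] [168.6 371.8]
0.035 [218.9 337.3] [166.6 371.1]
```

View pics/c5.png

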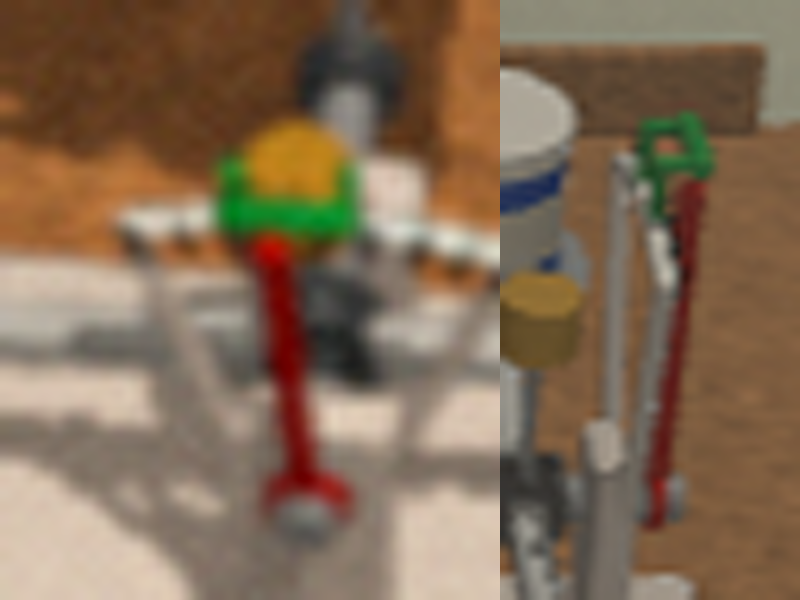

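play_rows --rows '[[[0.01,0.37,0.01],[0,0,0]],[[0,0.19,0],[0,0,0]],[[0,0.01,0],[0,0,0]],[[0,-0.11,0.01],[0,0,0]],[[0,-0.15,0],[0,0,0]],[[-0.01,-0.14,0],[0,0,0]]]'

```text
time: 15.55
tool_pos: [536.1, 70.0, 314.5]
tcp_rot: [3.138, 0.0, 3.117]
contact_force: [0.3, 3.1, 0.5]
grip_width: 29.2
finger_force: 30.0
```

```bash
sed -i 's/else .006 for/else .05 for/; s/look(("side","scene","side"))/look(("side","side"))/' ctl.py
python3 ctl.py -.068 1 5
```

```text
phi planned/meas -0.0064 -0.0014
side t=15.550 th=-0.0858 phi=-0.0014 res=[0.  0.1]
side t=15.600 th=-0.0846 phi=-0.0052 res=[0.  0.1]
t=15.650 th=-0.0822 w=0.0385 K=0.1881 b=0.0050 efold=0.66 res(last6)=[-0.0002 -0.0003  0.0397  0.0003 -0.0005  0.0005]
plan phi [-0.008 -0.011 -0.012 -0.012 -0.011 -0.01  -0.008 -0.006 -0.004 -0.003
 -0.003 -0.003 -0.003 -0.003 -0.003 -0.003]
pred th [-0.077 -0.074 -0.071 -0.069 -0.068 -0.068 -0.067 -0.067 -0.068 -0.068
 -0.068 -0.068 -0.068 -0.068 -0.068 -0.068]
[[[-0.0, -0.02, -0.01], [0, 0, 0]], [[-0.0, -0.01, -0.0], [0, 0, 0]], [[-0.0, -0.01, -0.0], [0, 0, 0]], [[-0.0, -0.0, -0.0], [0, 0, 0]], [[-0.0, 0.0, -0.0], [0, 0, 0]]]
F [-1.2  3.9  3.7] grip 29.4
```

Works well; hold in the clip.

play_rows --rows '[[[0,-0.02,0],[0,0,0]],[[0,-0.01,0],[0,0,0]],[[0,-0.01,0],[0,0,0]],[[0,0,0],[0,0,0]],[[0,0,0],[0,0,0]]]'

```text
time: 16.27
tool_pos: [536.1, 67.7, 314.5]
tcp_rot: [-3.142, -0.0, 3.116]
contact_force: [-1.1, 2.8, 3.2]
grip_width: 29.3
finger_force: 30.0
```

```bash
python3 ctl.py -.068 1 6
```

```text
phi planned/meas -0.0115 -0.0152
side t=16.275 th=-0.0685 phi=-0.0152 res=[0. 0.]
side t=16.325 th=-0.0685 phi=-0.0150 res=[0. 0.]
t=16.375 th=-0.0683 w=0.0011 K=0.1875 b=0.0050 efold=0.66 res(last6)=[ 0.0397  0.0003 -0.0005  0.0004 -0.0001  0.0001]
plan phi [-0.007 -0.002  0.     0.    -0.001 -0.002 -0.003 -0.004 -0.004 -0.004
 -0.004 -0.004 -0.003 -0.003 -0.003 -0.003]
pred th [-0.068 -0.069 -0.069 -0.069 -0.069 -0.069 -0.068 -0.068 -0.068 -0.068
 -0.068 -0.068 -0.068 -0.068 -0.068 -0.068]
[[[0.0, 0.05, -0.02], [0, 0, 0]], [[0.0, 0.02, 0.0], [0, 0, 0]], [[0.0, 0.01, 0.0], [0, 0, 0]], [[0.0, 0.0, 0.0], [0, 0, 0]], [[0.0, -0.0, 0.0], [0, 0, 0]], [[0.0, -0.01, 0.0], [0, 0, 0]]]
F [-2.   4.2  4.5] grip 29.3
```

play_rows --rows '[[[0,0.05,0.01],[0,0,0]],[[0,0.02,0],[0,0,0]],[[0,0.01,0],[0,0,0]],[[0,0,0],[0,0,0]],[[0,0,0],[0,0,0]],[[0,-0.01,0],[0,0,0]]]'

```text
time: 17.12
tool_pos: [536.1, 69.8, 314.6]
tcp_rot: [-3.142, -0.0, 3.116]
contact_force: [0.4, 0.6, -2.5]
grip_width: 29.0
finger_force: 30.0
```

```bash
python3 ctl.py -.068 1 6
```

```text
phi planned/meas -0.0022 -0.0027
side t=17.125 th=-0.0744 phi=-0.0027 res=[0.  0.1]
side t=17.175 th=-0.0735 phi=-0.0029 res=[0.  0.1]
t=17.225 th=-0.0744 w=-0.0086 K=0.1861 b=0.0047 efold=0.67 res(last6)=[-0.0001  0.0009 -0.0006 -0.0005  0.0008 -0.0005]
plan phi [ 0.01   0.016  0.015  0.011  0.004 -0.001 -0.006 -0.008 -0.008 -0.007
 -0.005 -0.004 -0.002 -0.001 -0.001 -0.   ]
pred th [-0.076 -0.076 -0.075 -0.074 -0.073 -0.071 -0.069 -0.068 -0.068 -0.068
 -0.068 -0.068 -0.068 -0.068 -0.068 -0.068]
[[[0.0, 0.07, -0.02], [0, 0, 0]], [[0.0, 0.03, 0.0], [0, 0, 0]], [[0.0, -0.01, 0.0], [0, 0, 0]], [[0.0, -0.02, 0.0], [0, 0, 0]], [[0.0, -0.03, 0.0], [0, 0, 0]], [[0.0, -0.03, 0.0], [0, 0, 0]]]
F [ 1.2  0.3 -2.8] grip 29.5
```

play_rows --rows '[[[0,0.07,-0.02],[0,0,0]],[[0,0.03,0],[0,0,0]],[[0,-0.01,0],[0,0,0]],[[0,-0.02,0],[0,0,0]],[[0,-0.03,0],[0,0,0]],[[0,-0.03,0],[0,0,0]]]'

```text
time: 17.98
tool_pos: [536.1, 70.5, 314.4]
tcp_rot: [3.141, 0.0, 3.117]
contact_force: [-0.8, -0.8, 1.5]
grip_width: 29.3
finger_force: 30.0
```

```bash
python3 ctl.py -.068 1 6
```

```text
phi planned/meas -0.0014 0.0014
side t=17.975 th=-0.0737 phi=0.0014 res=[0.  0.1]
side t=18.025 th=-0.0733 phi=0.0012 res=[0.  0.1]
t=18.075 th=-0.0729 w=0.0077 K=0.1859 b=0.0046 efold=0.67 res(last6)=[-0.0002 -0.0001  0.0007 -0.0006  0.     -0.    ]
plan phi [ 0.001  0.    -0.001 -0.002 -0.003 -0.003 -0.003 -0.003 -0.003 -0.002
 -0.002 -0.001 -0.001 -0.001 -0.001 -0.001]
pred th [-0.072 -0.071 -0.07  -0.069 -0.069 -0.068 -0.068 -0.068 -0.068 -0.068
 -0.068 -0.068 -0.068 -0.068 -0.068 -0.068]
[[[-0.0, -0.0, -0.01], [0, 0, 0]], [[-0.0, -0.01, -0.0], [0, 0, 0]], [[-0.0, -0.0, -0.0], [0, 0, 0]], [[-0.0, -0.01, -0.0], [0, 0, 0]], [[-0.0, -0.0, -0.0], [0, 0, 0]], [[-0.0, -0.0, -0.0], [0, 0, 0]]]
F [-0.9 -1.5  2.3] grip 28.9
```

play_rows --rows '[[[0,0,0],[0,0,0]],[[0,-0.01,0],[0,0,0]],[[0,0,0],[0,0,0]],[[0,-0.01,0],[0,0,0]],[[0,0,0],[0,0,0]],[[0,0,0],[0,0,0]]]'

```text
time: 18.82
tool_pos: [536.1, 69.8, 314.4]
tcp_rot: [3.141, 0.0, 3.116]
contact_force: [-2.4, 0.3, 4.5]
grip_width: 29.4
finger_force: 30.0
```

```bash
python3 ctl.py -.068 1 6
```

```text
phi planned/meas -0.0031 -0.003
side t=18.825 th=-0.0628 phi=-0.0030 res=[0.  0.1]
side t=18.875 th=-0.0619 phi=-0.0030 res=[0.  0.1]
t=18.925 th=-0.0615 w=0.0138 K=0.1859 b=0.0048 efold=0.67 res(last6)=[ 0.     -0.0013  0.0006  0.0007  0.     -0.0003]
plan phi [-0.017 -0.024 -0.024 -0.018 -0.011 -0.004  0.001  0.004  0.005  0.003
  0.002 -0.    -0.002 -0.003 -0.004 -0.004]
pred th [-0.06  -0.059 -0.059 -0.061 -0.063 -0.065 -0.066 -0.067 -0.068 -0.069
 -0.069 -0.068 -0.068 -0.068 -0.068 -0.068]
[[[-0.0, -0.08, -0.01], [0, 0, 0]], [[-0.0, -0.03, -0.01], [0, 0, 0]], [[-0.0, -0.0, 0.0], [0, 0, 0]], [[-0.0, 0.03, 0.01], [0, 0, 0]], [[-0.0, 0.04, -0.0], [0, 0, 0]], [[-0.0, 0.04, -0.0], [0, 0, 0]]]
F [-1.8 -0.4  5. ] grip 29.2
```

play_rows --rows '[[[0,-0.08,0.01],[0,0,0]],[[0,-0.03,0],[0,0,0]],[[0,0,0],[0,0,0]],[[0,0.03,0.01],[0,0,0]],[[0,0.04,0],[0,0,0]],[[0,0.04,0],[0,0,0]]]'

```text
time: 19.68
tool_pos: [536.1, 69.2, 314.6]
tcp_rot: [-3.14, -0.0, 3.116]
contact_force: [-1.1, 0.2, 0.6]
grip_width: 29.0
finger_force: 30.0
```

```bash
python3 ctl.py -.068 1 6
```

```text
phi planned/meas -0.0037 -0.0066
side t=19.675 th=-0.0600 phi=-0.0066 res=[0.  0.1]
side t=19.725 th=-0.0604 phi=-0.0062 res=[0.  0.1]
t=19.775 th=-0.0607 w=-0.0062 K=0.1857 b=0.0049 efold=0.67 res(last6)=[-0.0001  0.0001  0.0001 -0.0001 -0.      0.    ]
plan phi [-0.009 -0.01  -0.009 -0.007 -0.004 -0.002 -0.001 -0.    -0.001 -0.001
 -0.002 -0.003 -0.004 -0.004 -0.004 -0.004]
pred th [-0.062 -0.062 -0.064 -0.065 -0.066 -0.067 -0.067 -0.068 -0.068 -0.068
 -0.068 -0.068 -0.068 -0.068 -0.068 -0.068]
[[[-0.0, -0.02, -0.02], [0, 0, 0]], [[-0.0, -0.0, 0.0], [0, 0, 0]], [[-0.0, 0.01, 0.0], [0, 0, 0]], [[-0.0, 0.01, 0.0], [0, 0, 0]], [[0.0, 0.01, 0.0], [0, 0, 0]], [[0.0, 0.01, 0.0], [0, 0, 0]]]
F [-0.9  0.7 -0. ] grip 29.1
```

play_rows --rows '[[[0,-0.02,0],[0,0,0]],[[0,0,0],[0,0,0]],[[0,0.01,0],[0,0,0]],[[0,0.01,0],[0,0,0]],[[0,0.01,0],[0,0,0]],[[0,0.01,0],[0,0,0]]]'

```text
time: 20.52
tool_pos: [536.1, 70.0, 314.6]
tcp_rot: [-3.141, -0.0, 3.116]
contact_force: [0.7, -0.6, -3.7]
grip_width: 29.2
finger_force: 30.0
```

```bash
python3 ctl.py -.068 1 6
```

```text
phi planned/meas -0.0018 -0.0017
side t=20.525 th=-0.0679 phi=-0.0017 res=[0. 0.]
side t=20.575 th=-0.0684 phi=-0.0015 res=[0. 0.]
t=20.625 th=-0.0688 w=-0.0085 K=0.1855 b=0.0048 efold=0.67 res(last6)=[ 0.0002  0.0001 -0.0002 -0.0002  0.      0.    ]
plan phi [ 0.003  0.004  0.004  0.002 -0.    -0.002 -0.004 -0.005 -0.005 -0.005
 -0.005 -0.004 -0.004 -0.003 -0.003 -0.003]
pred th [-0.07  -0.07  -0.07  -0.07  -0.07  -0.069 -0.069 -0.068 -0.068 -0.068
 -0.068 -0.068 -0.068 -0.068 -0.068 -0.068]
[[[0.0, 0.02, -0.02], [0, 0, 0]], [[0.0, 0.01, -0.0], [0, 0, 0]], [[0.0, -0.0, -0.0], [0, 0, 0]], [[0.0, -0.01, -0.0], [0, 0, 0]], [[0.0, -0.01, -0.0], [0, 0, 0]], [[-0.0, -0.02, -0.0], [0, 0, 0]]]
F [-0.3 -0.6 -4.8] grip 29.2
```

play_rows --rows '[[[0,0.02,-0.02],[0,0,0]],[[0,0.01,0],[0,0,0]],[[0,0,0],[0,0,0]],[[0,-0.01,0],[0,0,0]],[[0,-0.01,0],[0,0,0]],[[0,-0.02,0],[0,0,0]]]'

```text
time: 21.38
tool_pos: [536.1, 70.1, 314.5]
tcp_rot: [3.141, 0.0, 3.117]
contact_force: [-1.4, -0.1, 2.3]
grip_width: 29.2
finger_force: 30.0
```

```bash
python3 ctl.py -.068 1 6
```

```text
phi planned/meas -0.0025 -0.0009
side t=21.375 th=-0.0688 phi=-0.0009 res=[0.  0.1]
side t=21.425 th=-0.0685 phi=-0.0013 res=[-0. -0.]
t=21.475 th=-0.0682 w=0.0059 K=0.1852 b=0.0048 efold=0.67 res(last6)=[-0.0002 -0.0001  0.0001  0.0002 -0.     -0.    ]
plan phi [-0.006 -0.008 -0.009 -0.008 -0.006 -0.004 -0.003 -0.002 -0.002 -0.002
 -0.002 -0.003 -0.003 -0.003 -0.004 -0.004]
pred th [-0.067 -0.067 -0.067 -0.067 -0.067 -0.067 -0.068 -0.068 -0.068 -0.068
 -0.068 -0.068 -0.068 -0.068 -0.068 -0.068]
[[[-0.0, -0.02, -0.02], [0, 0, 0]], [[-0.0, -0.02, 0.0], [0, 0, 0]], [[-0.0, 0.0, 0.0], [0, 0, 0]], [[-0.0, 0.01, 0.0], [0, 0, 0]], [[-0.0, 0.0, 0.0], [0, 0, 0]], [[-0.0, 0.01, 0.0], [0, 0, 0]]]
F [-2.2 -0.7  2.3] grip 29.1
```

play_rows --rows '[[[0,-0.02,0],[0,0,0]],[[0,-0.02,0],[0,0,0]],[[0,0,0],[0,0,0]],[[0,0.01,0],[0,0,0]],[[0,0,0],[0,0,0]],[[0,0.01,0],[0,0,0]]]'

```text
time: 22.22
tool_pos: [536.1, 69.4, 314.5]
tcp_rot: [3.141, 0.0, 3.117]
contact_force: [-2.6, 0.3, 5.1]
grip_width: 29.4
finger_force: 30.0
```

```bash
python3 ctl.py -.345 4 6
python3 - <<'E'
from est import *
S={"scene":capture("scene")}
im=cv2.resize(S["scene"]["frame"][200:248,310:350],(500,600),interpolation=2)
cv2.imwrite("pics/c6.png",im[...,::-1])
E
```

```text
phi planned/meas -0.0044 -0.0053
side t=22.225 th=-0.0665 phi=-0.0053 res=[0.  0.1]
side t=22.275 th=-0.0666 phi=-0.0051 res=[0.  0.1]
t=22.325 th=-0.0667 w=-0.0016 K=0.1852 b=0.0049 efold=0.67 res(last6)=[ 0.  0. -0. -0.  0.  0.]
plan phi [-0.011 -0.017 -0.021 -0.024 -0.025 -0.025 -0.023 -0.018 -0.012 -0.004
  0.005  0.015  0.025  0.033  0.04   0.045]
pred th [-0.067 -0.068 -0.07  -0.073 -0.077 -0.083 -0.09  -0.099 -0.11  -0.121
 -0.134 -0.148 -0.162 -0.177 -0.193 -0.209]
[[[-0.0, -0.03, -0.02], [0, 0, 0]], [[-0.0, -0.03, 0.0], [0, 0, 0]], [[-0.0, -0.02, 0.0], [0, 0, 0]], [[-0.0, -0.02, 0.0], [0, 0, 0]], [[-0.0, -0.01, 0.0], [0, 0, 0]], [[-0.0, 0.0, 0.0], [0, 0, 0]]]
F [-2.7  0.1  5.5] grip 29.5
```

View pics/c6.png

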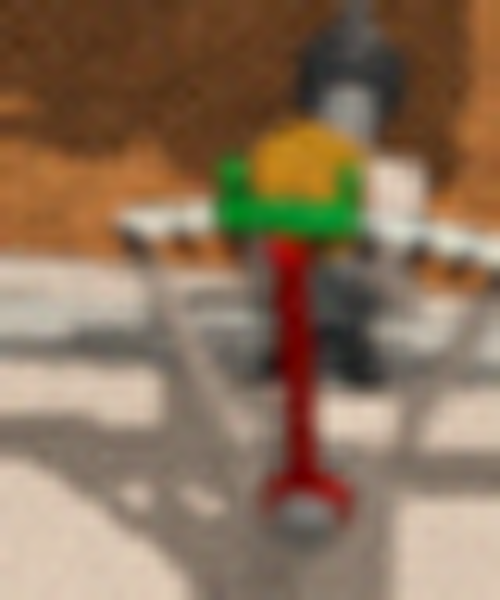

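Pointer tip (crop col ≈287) sits exactly at the clip's middle (218–357). Lowering now.

play_rows --rows '[[[0,-0.03,0],[0,0,0]],[[0,-0.03,0],[0,0,0]],[[0,-0.02,0],[0,0,0]],[[0,-0.02,0],[0,0,0]],[[0,-0.01,0],[0,0,0]],[[0,0,0],[0,0,0]]]'

```text
time: 23.12
tool_pos: [536.1, 67.1, 314.5]
tcp_rot: [3.139, 0.0, 3.117]
contact_force: [-2.1, 3.3, 4.8]
grip_width: 29.2
finger_force: 30.0
```

```bash
python3 ctl.py -.345 3.2 6
```

```text
phi planned/meas -0.025 -0.0193
side t=23.125 th=-0.0788 phi=-0.0193 res=[0.  0.2]
side t=23.175 th=-0.0812 phi=-0.0192 res=[0.  0.1]
t=23.225 th=-0.0835 w=-0.0499 K=0.1851 b=0.0050 efold=0.67 res(last6)=[ 0.0001 -0.0001 -0.      0.0001 -0.0001  0.0001]
plan phi [-0.003  0.001  0.002  0.003  0.004  0.005  0.007  0.009  0.009  0.007
  0.004 -0.    -0.003 -0.006 -0.008 -0.009]
pred th [-0.092 -0.099 -0.106 -0.114 -0.122 -0.132 -0.142 -0.154 -0.167 -0.182
 -0.199 -0.22  -0.244 -0.274 -0.308 -0.349]
[[[0.0, 0.09, -0.02], [0, 0, 0]], [[0.0, 0.02, 0.0], [0, 0, 0]], [[0.0, 0.01, 0.0], [0, 0, 0]], [[0.0, 0.0, 0.0], [0, 0, 0]], [[0.0, 0.01, 0.0], [0, 0, 0]], [[0.0, 0.0, 0.0], [0, 0, 0]]]
F [-3.3  2.5  4.9] grip 29.2
```

play_rows --rows '[[[0,0.09,0],[0,0,0]],[[0,0.03,0],[0,0,0]],[[0,0.01,0],[0,0,0]],[[0,0.02,0],[0,0,0]],[[0,0.02,0],[0,0,0]]]'

```text
time: 23.85
tool_pos: [536.1, 70.7, 314.5]
tcp_rot: [-3.14, 0.0, 3.116]
contact_force: [-2.4, -1.6, 6.0]
grip_width: 29.3
finger_force: 30.0
```

```bash
sed -i 's/tk\[-1\],K,b,g,dg,.03)/tk[-1],K,b,g,dg,.03,clamp=False)/' ctl.py
python3 - <<'E'
import json
S=json.load(open("st.json")); S["plan"][1]=[-.003,.003,.005,.009,.013]; json.dump(S,open("st.json","w"))
E
python3 ctl.py -.345 2.8 5
```

```text
phi planned/meas 0.013 0.0026
side t=23.850 th=-0.1209 phi=0.0026 res=[0.  0.1]
side t=23.900 th=-0.1233 phi=0.0026 res=[0. 0.]
t=23.950 th=-0.1272 w=-0.0718 K=0.1853 b=0.0050 efold=0.67 res(last6)=[ 0.0001  0.0002 -0.0003 -0.0002  0.0006 -0.0004]
plan phi [0.014 0.021 0.026 0.03  0.034 0.04  0.047 0.057 0.069 0.082 0.095 0.107
 0.119 0.128 0.135 0.14 ]
pred th [-0.139 -0.149 -0.16  -0.171 -0.184 -0.196 -0.21  -0.224 -0.239 -0.253
 -0.268 -0.282 -0.294 -0.306 -0.316 -0.325]
[[[0.0, 0.06, -0.02], [0, 0, 0]], [[0.0, 0.04, 0.0], [0, 0, 0]], [[0.0, 0.02, 0.0], [0, 0, 0]], [[0.0, 0.02, 0.0], [0, 0, 0]], [[0.0, 0.03, 0.0], [0, 0, 0]]]
F [-2.4 -1.   4.3] grip 29.2
```

play_rows --rows '[[[0,0.06,0],[0,0,0]],[[0,0.04,0],[0,0,0]],[[0,0.02,0],[0,0,0]],[[0,0.02,0],[0,0,0]],[[0,0.03,0],[0,0,0]]]'

```text
time: 24.58
tool_pos: [536.3, 76.0, 314.2]
tcp_rot: [-3.141, 0.0, 3.116]
contact_force: [-1.0, -2.6, 5.1]
grip_width: 29.3
finger_force: 30.0
```

```bash
python3 ctl.py -.345 2.2 5
```

```text
phi planned/meas 0.0339 0.0349
side t=24.575 th=-0.1931 phi=0.0349 res=[0.  0.1]
side t=24.625 th=-0.2001 phi=0.0362 res=[0.  0.1]
t=24.675 th=-0.2062 w=-0.1366 K=0.1914 b=0.0053 efold=0.64 res(last6)=[ 0.0009  0.001  -0.0004 -0.0017 -0.      0.0005]
plan phi [0.072 0.099 0.117 0.129 0.136 0.142 0.146 0.151 0.154 0.157 0.159 0.16
 0.161 0.161 0.16  0.16 ]
pred th [-0.228 -0.246 -0.262 -0.276 -0.289 -0.3   -0.31  -0.318 -0.325 -0.331
 -0.336 -0.34  -0.343 -0.344 -0.346 -0.346]
[[[0.0, 0.19, -0.02], [0, 0, 0]], [[0.01, 0.14, -0.02], [0, 0, 0]], [[0.0, 0.1, -0.01], [0, 0, 0]], [[0.0, 0.06, -0.0], [0, 0, 0]], [[0.0, 0.04, -0.01], [0, 0, 0]]]
F [-0.7 -3.1  4.3] grip 29.6
```

play_rows --rows '[[[0,0.19,-0.01],[0,0,0]],[[0.01,0.14,-0.01],[0,0,0]],[[0,0.1,-0.01],[0,0,0]],[[0,0.06,0],[0,0,0]],[[0,0.04,-0.01],[0,0,0]]]'

```text
time: 25.3
tool_pos: [536.7, 92.2, 313.1]
tcp_rot: [3.142, 0.001, 3.117]
contact_force: [2.4, -4.4, 3.2]
grip_width: 28.8
finger_force: 30.0
```

```bash
python3 ctl.py -.348 1.5 6
```

```text
phi planned/meas 0.1365 0.134
side t=25.300 th=-0.2654 phi=0.1340 res=[-0. -0.]
side t=25.350 th=-0.2674 phi=0.1344 res=[0.  0.1]
t=25.400 th=-0.2695 w=-0.0289 K=0.1778 b=0.0036 efold=0.71 res(last6)=[-0.0007 -0.0021  0.0009  0.0019 -0.0003 -0.0004]
plan phi [0.086 0.059 0.054 0.065 0.085 0.107 0.128 0.143 0.152 0.155 0.152 0.146
 0.139 0.132 0.127 0.123]
pred th [-0.273 -0.277 -0.284 -0.292 -0.303 -0.314 -0.324 -0.333 -0.34  -0.345
 -0.348 -0.349 -0.349 -0.349 -0.349 -0.348]
[[[-0.01, -0.27, 0.01], [0, 0, 0]], [[-0.0, -0.15, 0.01], [0, 0, 0]], [[-0.0, -0.02, 0.0], [0, 0, 0]], [[0.0, 0.05, -0.0], [0, 0, 0]], [[0.0, 0.11, -0.01], [0, 0, 0]], [[0.01, 0.12, -0.01], [0, 0, 0]]]
F [ 3.4 -3.4  2.8] grip 29.3
```

play_rows --rows '[[[-0.01,-0.27,0.02],[0,0,0]],[[0,-0.15,0.01],[0,0,0]],[[0,-0.02,0],[0,0,0]],[[0,0.05,0],[0,0,0]],[[0,0.11,-0.01],[0,0,0]],[[0,0.12,-0.01],[0,0,0]]]'

```text
time: 26.15
tool_pos: [536.3, 86.2, 313.4]
tcp_rot: [-3.138, 0.001, 3.116]
contact_force: [3.1, -3.5, 3.9]
grip_width: 29.2
finger_force: 30.0
```

```bash
python3 ctl.py -.352 1.2 6
```

```text
phi planned/meas 0.107 0.0972
side t=26.150 th=-0.3148 phi=0.0972 res=[0.  0.1]
side t=26.200 th=-0.3181 phi=0.1000 res=[0.  0.1]
t=26.250 th=-0.3235 w=-0.0983 K=0.1821 b=0.0047 efold=0.69 res(last6)=[ 0.0001  0.0012 -0.0006 -0.0007  0.0009 -0.0006]
plan phi [0.142 0.169 0.18  0.178 0.168 0.155 0.143 0.133 0.127 0.124 0.125 0.127
 0.129 0.132 0.133 0.135]
pred th [-0.338 -0.348 -0.349 -0.345 -0.339 -0.331 -0.321 -0.311 -0.299 -0.288
 -0.275 -0.262 -0.247 -0.229 -0.209 -0.186]
[[[0.01, 0.21, -0.03], [0, 0, 0]], [[-0.0, 0.14, -0.02], [0, 0, 0]], [[0.0, 0.06, -0.01], [0, 0, 0]], [[-0.0, -0.01, 0.0], [0, 0, 0]], [[-0.0, -0.05, 0.01], [0, 0, 0]], [[-0.0, -0.07, 0.01], [0, 0, 0]]]
F [ 3.9 -2.1  2.6] grip 29.3
```

play_rows --rows '[[[0,0.08,0],[0,0,0]],[[0,0,0],[0,0,0]],[[0,0,0],[0,0,0]],[[0,0,0],[0,0,0]],[[0,-0.15,0.01],[0,0,0]]]'

```text
time: 26.88
tool_pos: [536.2, 85.3, 313.5]
tcp_rot: [3.141, 0.0, 3.117]
contact_force: [3.4, 1.5, 2.6]
grip_width: 29.0
finger_force: 30.0
```

```bash
python3 -c "
from look import *
look(('side','side'))
p=get_obs()['tool_pos']
print(rows(p,[phi_of(p)-.075*i for i in range(1,13)]))"
```

```text
side t=26.875 th=-0.3500 phi=0.0918 res=[0. 0.]
side t=26.925 th=-0.3501 phi=0.0907 res=[0. 0.]
[[-0.01, -0.41, 0.01], [-0.01, -0.4, -0.0], [-0.01, -0.4, -0.04], [-0.01, -0.39, -0.07], [-0.01, -0.39, -0.1], [-0.01, -0.38, -0.12], [-0.01, -0.37, -0.16], [-0.01, -0.36, -0.18], [-0.01, -0.34, -0.2], [-0.0, -0.32, -0.24], [-0.01, -0.31, -0.25], [-0.01, -0.29, -0.28]]
```

play_rows --rows '[[[-0.01,-0.41,0.02],[0,0,0]],[[-0.01,-0.4,0],[0,0,0]],[[-0.01,-0.4,-0.03],[0,0,0]],[[-0.01,-0.39,-0.06],[0,0,0]],[[-0.01,-0.39,-0.1],[0,0,0]],[[-0.01,-0.38,-0.12],[0,0,0]],[[-0.01,-0.37,-0.16],[0,0,0]],[[-0.01,-0.36,-0.18],[0,0,0]],[[0,-0.14,-0.09],[0,0,0]],[[0,0,0],[0,0,0]]]'

```text
time: 28.22
tool_pos: [533.4, -12.5, 291.7]
tcp_rot: [-3.141, -0.001, 3.116]
contact_force: [-3.9, 1.7, 0.3]
grip_width: 29.3
finger_force: 30.0
```

play_rows --rows '[[[0,0,0],[0,0,0]],[[0,0,0],[0,0,0]],[[0,0,0],[0,0,0]],[[0,0,0],[0,0,0]],[[0,0,0],[0,0,0]],[[0,0,0],[0,0,0]],[[0,0,0],[0,0,0]],[[0,0,0],[0,0,0]]]' --hand 1

```text
time: 29.22
tool_pos: [533.7, -12.0, 292.0]
tcp_rot: [3.142, 0.0, 3.116]
contact_force: [0.0, -0.4, 0.9]
grip_width: 91.6
finger_force: 0.0
```

```bash
python3 -c "
from look import *
look(('side','side'))
o=get_obs();print(o['tool_pos'],o['grip_width'],o['contact_force'])
W=capture('wrist')['frame']; print(blob(W,(4,150,60),(12,255,255),(200,330,200,440))[:1])"
```

```text
side t=29.225 th=-0.3502 phi=-0.5256 res=[0. 0.]
side t=29.275 th=-0.3499 phi=-0.5256 res=[0. 0.]
[533.71506738 -11.97542239 292.03533648] 92.0975381927024 [ 0.63221686  0.77235597 -0.52225374]
[(3123, [245.6, 322.1], [296, 214, 53, 63])]
```

Released and clear; rise straight up and hand in.

play_rows --rows '[[[0,0,0.6],[0,0,0]],[[0,0,1],[0,0,0]],[[0,0,1],[0,0,0]],[[0,0,1],[0,0,0]],[[0,0,0.4],[0,0,0]],[[0,0,0],[0,0,0]],[[0,0,0],[0,0,0]],[[0,0,0],[0,0,0]]]'

```text
time: 30.38
tool_pos: [533.5, -12.0, 410.9]
tcp_rot: [3.141, -0.002, 3.116]
contact_force: [-0.1, -0.8, -0.6]
grip_width: 92.0
finger_force: 0.0
```

```bash
python3 -c "
from look import *
look(('side','side'))
o=get_obs();print(o['tool_pos'],o['contact_force'])
print(bot.close_job())"
```

```text
side t=30.375 th=-0.3500 phi=-0.3056 res=[0. 0.]
side t=30.425 th=-0.3503 phi=-0.3053 res=[0. 0.]
[533.60358623 -11.96595892 411.36141598] [-0.70660587 -0.42036884 -0.45766763]
the job is handed in; nothing more can be done
None
```

The job is handed in at about 30 s (no verdict was returned): by my camera estimates the pointer floated inside the green clip for about 8 s, the beam then settled gently back on its starting rest at -0.35 rad, and the lever is released with the arm clear.

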